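Load a dished cover rim-down in the drilling nest and swing the keeper over it

TASK

Lay the deeper of the two dished grey metal covers, each on a sloping rest, flat in the drilling nest's pocket, hollow side down and closed back up, fully down between the four corner locators, and let go of it. Then swing the nest's keeper strap round to its stop, so that it lies over the back of the cover. Leave the shallower cover lying on its rest.

Things in the scene. Friction and masses are not known exactly. Their poses are not given: they have to be found in the camera images.
- deep_cover: Cover to load: grey cast dish 90 long, 60 wide, 28 mm deep, walls and back 4 mm, 0.16 kg. Starts loose on a sloping rest, back up and roughly to the robot. Origin: centre of the short end that is lower at the start. x: the depth, origin in its middle; +x is the open hollow side with the rim, -x the closed flat back; y: the 60 mm width (grip here); z: the 90 mm length, up the slope.
- deep_cover_center (a point): Centre of the deep cover's 90x60x28 mm outer block, 45 mm along z from the cover's origin; axes as the cover.
- shallow_cover: Look-alike cover of the same 90x60 mm outline but only 16 mm deep, frame as the deep cover's; lies on the other rest. Either cover can be at the left or at the right. Not to be used.
- deep_rest: Fixed steel rest under the deep cover (the shallow cover has its like): slope plate 36 mm wide rising at 50 degrees to the bench away from the robot, so 12 mm of the cover overhangs on each side, with a 4 mm lip under the cover's lower end. Base 50 mm wide, x -23 to +67 mm. Origin: at bench height, 14 mm under the inner corner of slope and lip; x level, to the high side; z up; 75 mm high.
- nest: Drilling nest fixed to the bench: dark steel plate 12 mm thick, x -62 to +92, y -50 to +50 mm. Four L-shaped corner locators, 10 mm high, bound a pocket 95 (x) by 65 mm (y); mid long sides they leave 54 mm (x -27 to +27) for fingers. Origin: under the pocket's centre, at bench height; x points roughly away from the robot, to the keeper's boss (24 mm thick, at x = 75 mm); z up.
- pocket_floor (a point): Centre of the pocket's floor, 12 mm above the bench, axes as the nest. The loaded deep cover lies on this floor: its back 28 mm and its centre 14 mm above it, its length along the nest's x.
- keeper (a joint): Turn of the keeper, a steel strap 18 wide, 8 mm thick, reaching 70 mm from its upright pivot, underside 43.5 mm above the bench (3.5 mm over a loaded cover). 0 = parked, pointing to the nest's -y; grows as it swings to the pocket (clockwise from above); 1.75 = at its stop, along the nest's -x over the pocket. Starts at 0.15 to 0.6. Stays where left; about 2 N at the knob.
- keeper_knob (a point): Centre of the top of the strap's upright black knob, a round pin 14 mm thick and 34.5 mm tall, 65 mm from the pivot axis; its top is 86 mm above the bench, the strap's upper face 51.5 mm. Pinch it from above or push it sideways.
- keeper_hinge (a point): Point on the keeper's upright turning axis, at the strap's underside (43.5 mm above the bench).

How it is judged:
By the outcome, as a careful person would: the job done as asked, in the order asked, and still so for the second after the job is handed in, with the robot touching nothing.
It also fails if it takes over 67 s, if anything falls off the work surface, if the arm or the gripper's body presses on something with over 40 N, if the wrist force passes 120 N, or if a joint passes its speed limit or range.

ROBOT

A 6-joint arm with a two-finger parallel gripper is mounted at the origin on a cart in front of the work surface, level with it; the furniture and walls round the work are solid. World frame = base frame: x ahead of the robot, y to its left, z up, the work surface at z = 0. Lengths are in m, angles in degrees, forces in N, time in s.
With the tool pointing down it reaches from about 0.375 to 0.75 m from the base axis. Payload 9 kg.
Tool frame: the origin (TCP) lies between the finger pads; the fingertips stand 14 mm ahead of it and the grasp point (between the pads) lies 5 mm behind it (arm.tips_ahead is the distance from the TCP to the fingertips, in m); x points along the fingers, y is the direction in which the jaws open and shut, and the axes are right-handed (so a half turn about x gives the same grasp; the last joint's range is limited). The gripper opens to 85 mm and grips with 20 to 120 N. Pads are 22 mm wide; open, the fingers measure 114 mm over their backs; the gripper's body (76 mm by 85 mm) begins 54 mm behind the grasp point. The pads swing forward as they close: fully open they stand 13 mm farther back than shut.
Start: joints at [54.907, 5.964, 5.575, 89.605, 0, 77.527], TCP at [0.231, 0.554, 0.245] pointing down, gripper open.
Joint ranges: [-171.21, 171.21], [-48.23, 106.86], [-62.78, 66.21], [-105.2, 120.99], [-86.42, 89.51], [-180, 180]. Speed limits (degrees/s): [127.2, 127.2, 147.25, 180, 180, 180].

INTERFACE

Orientations are given as [roll, pitch, yaw] about the fixed x, y, z axes, in that order (R = Rz(yaw) Ry(pitch) Rx(roll)).
In Python, from station import arm gives the robot as it stands.
- The arm moves only by the tool move_arm, never from a script. Its argument "plan" is a list of rows, each an object of numbers: "rx", "ry", "rz": the turn, a rotation vector about the tool's x, y, z in rad; "dx", "dy", "dz": the shift along the tool's x, y, z in mm; "jaw": the gripper's target within -1 to 1 (shut at 1, half-way at 0, fully open at -1). In form: [{"rx": .., "ry": .., "rz": .., "dx": .., "dy": .., "dz": .., "jaw": ..}, ...]. A call has 1 to 12 rows; each row shifts and turns the pose as measured when the row begins, along the tool's axes as they then stand; what a row does not reach is not made up. A row lasts 1/12 s, in which the tool goes at most 41.7 mm and 7.16 degrees, less where a joint would pass 70% of its speed; a pose out of reach is approached as far as the arm can. A call is refused whole if a number of a shift passes 41.7 or a number of a turn 0.125, either way. A call with a gripper value outside its range is refused whole. The fingers move at their own pace and stop on an object; the grip force is fixed at half the most. Time passes only in rows, so rows that do not move let the fingers close. It gives the time, the measured TCP pose, the force and the opening at its end, in the units of the state.
- arm.observe(): the state, without advancing time (a new reading comes with each control period).
- arm.capture(name): name is "scene" or "top" or "wrist"; returns a dict with "pixels" (400x640x3 uint8, red, green, blue), "K" (3x3 intrinsics, pixels), "k1" (the pictures are not rectified: a ray, as slopes to the right and down, at radius r is drawn at 1 + k1 r^2 times it, then the intrinsics apply), "origin" and "rotation" of the camera in the world. Camera axes: x right, y down, z forward; pixel columns grow to the right and rows downward; lengths in m; the calibration is good to about 2 mm. A picture is of the moment at which its call begins. There is no depth.
- arm.hand_in(): hands the job in, once; it reports no verdict.
The state is a dict: "time": time; "joint_pos": joint angles; "qd": joint speeds; "joint_torque": joint torques, N m; "tcp_pos": TCP position; "eef_rot": TCP orientation; "force": force on the tool from outside, world axes, zero at the start; "torque": the same for the moment, N m; "opening": finger opening in m.
Only numpy, scipy, OpenCV 4.12 (cv2) and the standard library are available. Lean on these libraries where they do the work, as an engineer would, in place of code of your own. Each camera call takes 0.05 s, during which the arm holds its last target. There are 200 camera calls.

## Working session

There is one attempt and no reset: what is moved stays moved. The work goes in short steps, Python scripts to look and compute and a tool call to move; the robot and the scene stay as the last step left them, time stands still between calls to the robot, and variables do not carry over. Pictures are saved under pics/ and viewed, about 8 in all and at most 12, crops included, and the job is handed in when it is done.

Besides the shell and the picture viewer there is one more tool, called as a command line: name --argument value ..., lists and objects as JSON in quotes. move_arm: Moves the arm, as the interface text tells. Its arguments: {"type":"object","properties":{"plan":{"type":"array"}},"required":["plan"]}

```bash
ls; mkdir -p pics
cat > h.py <<'E'
import numpy as np, cv2
from scipy.spatial.transform import Rotation as Ro
from station import arm
def snap(n,f=None):
    c=arm.capture(n); 
    if f: cv2.imwrite('pics/'+f,c['pixels'][:,:,::-1])
    return c
def ray(c,uv):
    K=np.array(c['K']);x=(uv[0]-K[0,2])/K[0,0];y=(uv[1]-K[1,2])/K[1,1]
    rd=np.hypot(x,y);r=rd
    for _ in range(30): r=rd/(1+c['k1']*r*r)
    s=r/rd if rd>0 else 1
    d=np.array(c['rotation'])@np.array([x*s,y*s,1]);return np.array(c['origin']),d/np.linalg.norm(d)
def onz(c,uv,z):
    o,d=ray(c,uv);return o+d*(z-o[2])/d[2]
def tri(*cu):
    A=0;b=0;L=[ray(c,u) for c,u in cu]
    for o,d in L:
        P=np.eye(3)-np.outer(d,d);A=A+P;b=b+P@o
    p=np.linalg.solve(A,b);return p,[1e3*np.linalg.norm((np.eye(3)-np.outer(d,d))@(p-o)) for o,d in L]
def proj(c,p):
    K=np.array(c['K']);q=np.array(c['rotation']).T@(np.array(p)-c['origin']);x=q[:2]/q[2]
    x=x*(1+c['k1']*(x@x));return K[:2,:2]@x+K[:2,2]
E
python3 - <<'E'
from h import *
import pickle
for n in ['scene','top','wrist']:
    c=snap(n,n+'0.png'); pickle.dump(c,open(n+'0.pkl','wb'));print(n,c['origin'],c['k1'],c['K'][0][0])
s=arm.observe();print(s['time'],s['eef_rot'],s['opening'],s['force'])
E
```

```text
pics
scene [-0.36371871 -0.59438484  1.02953185] 0.03886516282364611 519.2130131407268
top [0.09415413 0.06118381 1.53404284] -0.057105113064453004 465.6871582386866
wrist [0.1564937  0.58425837 0.37348003] -0.04206850330842399 294.3510462400347
0.15 [-102.29727387   89.94342934 -124.92011533] 0.0851768036985601 [ 0.76912779  0.01762883 -0.07348582]
```

View pics/scene0.png

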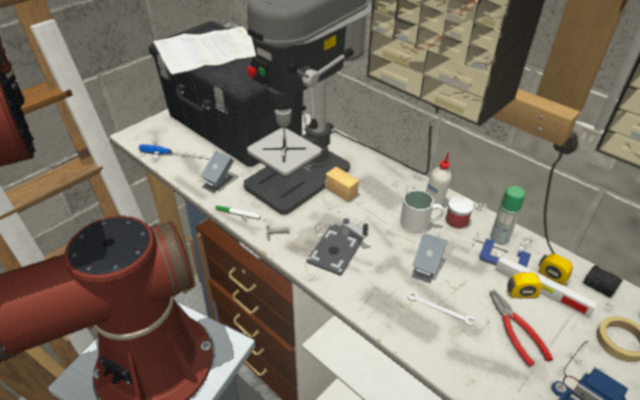

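View pics/top0.png

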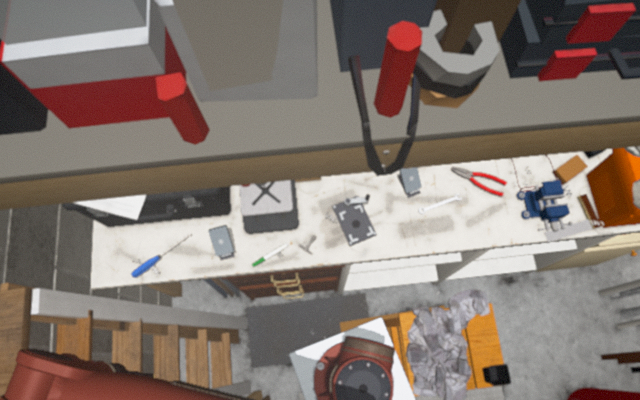

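The scene view shows the covers at about (217,170) and (430,255), and the nest at (337,247). In the top view they are at (221,242), (410,181) and (353,224). Next I'll view an enlarged composite.

Run:
```python
from h import *
S=cv2.imread('pics/scene0.png');T=cv2.imread('pics/top0.png')
def cr(I,u,v,hw,sz):
    return cv2.resize(I[v-hw:v+hw,u-hw:u+hw],(sz,sz),interpolation=cv2.INTER_CUBIC)
a=np.hstack([cr(S,217,170,24,264),cr(S,430,255,30,264),cr(S,342,243,36,264)])
b=np.hstack([cr(T,221,242,22,264),cr(T,410,181,22,264),cr(T,353,217,30,264)])
cv2.imwrite('pics/comp.png',np.vstack([a,b]))
import pickle
s,t=[pickle.load(open(n+'0.pkl','rb')) for n in('scene','top')]
for u,v in [((217,170),(221,242)),((430,255),(410,181)),((337,247),(353,224))]: print(tri((s,u),(t,v)))
```

```text
(array([-0.13478229, -0.26660052,  1.28178734]), [np.float64(936.9791057763719), np.float64(936.9791057763717)])
(array([-0.13478229, -0.26660052,  1.28178734]), [np.float64(936.9791057763719), np.float64(936.9791057763717)])
(array([-0.13478229, -0.26660052,  1.28178734]), [np.float64(936.9791057763719), np.float64(936.9791057763717)])
```

View pics/comp.png

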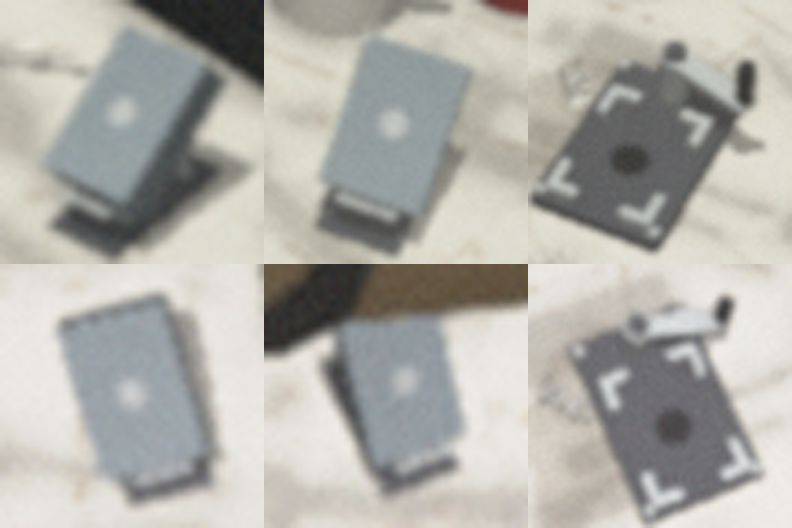

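View pics/wrist0.png

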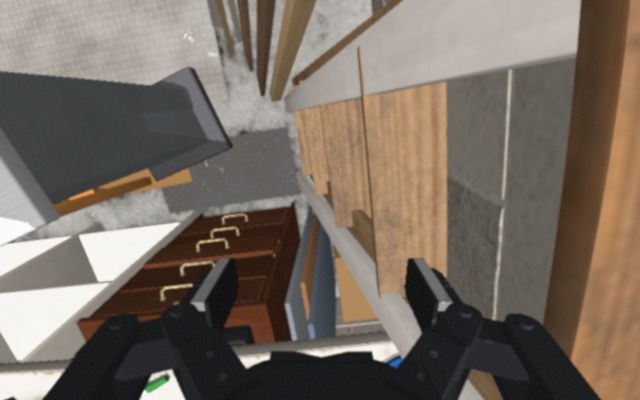

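Run:
```python
from h import *
import pickle
s,t=[pickle.load(open(n+'0.pkl','rb')) for n in('scene','top')]
for c in (s,t): print(c['K'],c['rotation'],c['k1']); print(ray(c,(217,170)))
```

```text
[[519.21301314   0.         314.01618679]
 [  0.         519.21301314 198.68841062]
 [  0.           0.           1.        ]] [-1.32304915e+02  6.02603539e-02 -6.14306224e+01] 0.03886516282364611
(array([-0.36371871, -0.59438484,  1.02953185]), np.float64(-1.0))
[[465.68715824   0.         319.88703254]
 [  0.         465.68715824 209.13538146]
 [  0.           0.           1.        ]] [-162.14202242    0.33195598 -110.95509061] -0.057105113064453004
(array([0.09415413, 0.06118381, 1.53404284]), np.float64(-1.0))
```

```bash
python3 - <<'E'
s=open('h.py').read()
s=s.replace("c=arm.capture(n); ","c=arm.capture(n); c['rotation']=Ro.from_euler('xyz',c['rotation'],degrees=True).as_matrix()")
open('h.py','w').write(s)
E
python3 - <<'E'
from h import *
import pickle
C={}
for n in('scene','top'):
    c=pickle.load(open(n+'0.pkl','rb'));c['rotation']=Ro.from_euler('xyz',c['rotation'],degrees=True).as_matrix();pickle.dump(c,open(n+'0.pkl','wb'));C[n]=c
s,t=C['scene'],C['top']
def px(u0,v0,hw,X,Y): k=2*hw/264; return (u0-hw+(X+.5)*k-.5, v0-hw+(Y+.5)*k-.5)
def mark(c,uv,r=4):
    g=c['pixels'].astype(float).mean(2);u,v=map(round,uv);w=g[v-r:v+r+1,u-r:u+r+1]
    m=np.clip(w-np.median(w)-8,0,None);yy,xx=np.mgrid[v-r:v+r+1,u-r:u+r+1];return ((m*xx).sum()/m.sum(),(m*yy).sum()/m.sum())
L=[(125,28),(213,72),(125,208),(47,160)];Lt=[(62,60),(162,32),(208,190),(108,210)]
R=[(108,35),(207,68),(150,215),(60,180)];Rt=[(75,58),(175,52),(200,168),(112,203)]
for nm,a,pa,b,pb,ma,mb in [('L',L,(217,170,24),Lt,(221,242,22),(122,112),(130,131)),('R',R,(430,255,30),Rt,(410,181,22),(130,124),(141,117))]:
    A,B=mark(s,px(*pa,*ma)),mark(t,px(*pb,*mb));p,e=tri((s,A),(t,B));print(nm,'mark',A,B,p.round(4),e[0].round(2))
    for x,y in zip(a,b):
        p,e=tri((s,px(*pa,*x)),(t,px(*pb,*y)));print(p.round(4),e[0].round(1))
N=(342,243,36);M=(353,217,30)
for nm,x,y in [('spot',(101,160),(144,163)),('plate nearR',(128,250),(118,258)),('plate nearL(top R)',(2,200),(0,0)),('knobtop',(217,67),(198,36)),('boss',(146,47),(108,58))]:
    if y==(0,0): continue
    p,e=tri((s,px(*N,*x)),(t,px(*M,*y)));print(nm,p.round(4),e[0].round(1))
print('spot on z=12',onz(s,px(*N,101,160),.012),onz(t,px(*M,144,163),.012))
E
```

```text
L mark (np.float64(214.78171091445427), np.float64(166.00294985250736)) (np.float64(220.49162561576355), np.float64(241.17733990147784)) [0.5535 0.2411 0.0641] 0.04
[0.5951 0.2637 0.086 ] 2.4
[0.5954 0.2085 0.0755] 1.0
[0.5146 0.2151 0.036 ] 0.2
[0.5209 0.2695 0.0434] 0.5
R mark (np.float64(429.0919913419914), np.float64(252.72727272727272)) (np.float64(411.150765606596), np.float64(178.0153121319199)) [ 0.5331 -0.4305  0.0595] 0.02
[ 0.5711 -0.4016  0.0831] 1.0
[ 0.5546 -0.4568  0.0956] 5.4
[ 0.5005 -0.4583  0.0305] 0.3
[ 0.5008 -0.404   0.0286] 1.2
spot [ 0.4632 -0.1997  0.014 ] 0.3
plate nearR [ 0.4461 -0.195  -0.0882] 36.5
knobtop [ 0.521  -0.261   0.0875] 1.7
boss [ 0.5381 -0.1973  0.0614] 0.1
spot on z=12 [ 0.46508226 -0.19912486  0.012     ] [ 0.46350086 -0.19988231  0.012     ]
```

Run:
```python
from h import *
print([a for a in dir(arm) if a[0]!='_'],arm.tips_ahead)
s=arm.observe();R=Ro.from_euler('xyz',s['eef_rot'],degrees=True).as_matrix();print(R.round(3))
c=snap('wrist');print('cam off tool',(R.T@(c['origin']-s['tcp_pos'])).round(4));print((R.T@c['rotation']).round(3))
import pickle
S=pickle.load(open('scene0.pkl','rb'));T=pickle.load(open('top0.pkl','rb'))
# drill table corners, head
for u in [(285,172),(246,153),(321,145),(284,128)]: print('table z~.1',onz(S,u,.1).round(3))
print(tri((S,(285,150)),(T,(265,191))))
```

```text
['Unreachable', 'capture', 'hand_in', 'observe', 'tips_ahead'] 0.014
[[-0.001  0.385  0.923]
 [-0.001  0.923 -0.385]
 [-1.    -0.001 -0.   ]]
cam off tool [-0.1288 -0.0004 -0.0802]
[[ 0.001 -0.318  0.948]
 [ 1.    -0.    -0.001]
 [ 0.     0.948  0.318]]
table z~.1 [0.592 0.02  0.1  ]
table z~.1 [0.613 0.166 0.1  ]
table z~.1 [ 0.753 -0.009  0.1  ]
table z~.1 [0.776 0.134 0.1  ]
(array([0.63932018, 0.04867653, 0.13497112]), [np.float64(1.5246957280763926), np.float64(1.5246957280764022)])
```

```bash
cat >> h.py <<'E'
def toolR(yaw,down):  # tool x at azimuth yaw, 'down' deg below horizontal, y horizontal
    y,d=np.radians([yaw,down]);x=np.array([np.cos(y)*np.cos(d),np.sin(y)*np.cos(d),-np.sin(d)])
    z=np.array([np.cos(y)*np.sin(d),np.sin(y)*np.sin(d),np.cos(d)]);return np.stack([x,np.cross(z,x),z],1)
def pose():
    s=arm.observe();return np.array(s['tcp_pos']),Ro.from_euler('xyz',s['eef_rot'],degrees=True).as_matrix(),s
def rows(p1,R1,n,jaw,start=None):
    p0,R0=start or pose()[:2];w=Ro.from_matrix(R0.T@R1).as_rotvec();out=[]
    for k in range(n):
        Rk=R0@Ro.from_rotvec(w*k/n).as_matrix();d=Rk.T@(np.array(p1)-p0)/n*1e3
        out.append('{"rx":%.3f,"ry":%.3f,"rz":%.3f,"dx":%.1f,"dy":%.1f,"dz":%.1f,"jaw":%g}'%(*(w/n),*d,jaw))
    print('step',np.linalg.norm(np.array(p1)-p0)/n*1e3,'turn',np.degrees(np.linalg.norm(w)))
    print('['+',\n'.join(out)+']')
E
python3 - <<'E'
from h import *
rows([.454,.25,.15],toolR(-5,40),12,-1)
E
```

```text
step 32.39312583758276 turn 52.841411471299345
[{"rx":-0.024,"ry":-0.072,"rz":0.011,"dx":7.9,"dy":-16.2,"dz":26.9,"jaw":-1},
{"rx":-0.024,"ry":-0.072,"rz":0.011,"dx":9.6,"dy":-16.9,"dz":25.9,"jaw":-1},
{"rx":-0.024,"ry":-0.072,"rz":0.011,"dx":11.3,"dy":-17.7,"dz":24.7,"jaw":-1},
{"rx":-0.024,"ry":-0.072,"rz":0.011,"dx":12.8,"dy":-18.4,"dz":23.4,"jaw":-1},
{"rx":-0.024,"ry":-0.072,"rz":0.011,"dx":14.2,"dy":-19.1,"dz":22.0,"jaw":-1},
{"rx":-0.024,"ry":-0.072,"rz":0.011,"dx":15.5,"dy":-19.7,"dz":20.5,"jaw":-1},
{"rx":-0.024,"ry":-0.072,"rz":0.011,"dx":16.7,"dy":-20.4,"dz":18.8,"jaw":-1},
{"rx":-0.024,"ry":-0.072,"rz":0.011,"dx":17.8,"dy":-21.0,"dz":17.1,"jaw":-1},
{"rx":-0.024,"ry":-0.072,"rz":0.011,"dx":18.7,"dy":-21.6,"dz":15.2,"jaw":-1},
{"rx":-0.024,"ry":-0.072,"rz":0.011,"dx":19.5,"dy":-22.2,"dz":13.3,"jaw":-1},
{"rx":-0.024,"ry":-0.072,"rz":0.011,"dx":20.1,"dy":-22.7,"dz":11.4,"jaw":-1},
{"rx":-0.024,"ry":-0.072,"rz":0.011,"dx":20.6,"dy":-23.2,"dz":9.3,"jaw":-1}]
```

move_arm --plan '[{"rx": -0.024, "ry": -0.072, "rz": 0.011, "dx": 8, "dy": -16, "dz": 27, "jaw": -1}, {"rx": -0.024, "ry": -0.072, "rz": 0.011, "dx": 10, "dy": -17, "dz": 26, "jaw": -1}, {"rx": -0.024, "ry": -0.072, "rz": 0.011, "dx": 11, "dy": -18, "dz": 25, "jaw": -1}, {"rx": -0.024, "ry": -0.072, "rz": 0.011, "dx": 13, "dy": -18, "dz": 23, "jaw": -1}, {"rx": -0.024, "ry": -0.072, "rz": 0.011, "dx": 14, "dy": -19, "dz": 22, "jaw": -1}, {"rx": -0.024, "ry": -0.072, "rz": 0.011, "dx": 16, "dy": -20, "dz": 20, "jaw": -1}, {"rx": -0.024, "ry": -0.072, "rz": 0.011, "dx": 17, "dy": -20, "dz": 19, "jaw": -1}, {"rx": -0.024, "ry": -0.072, "rz": 0.011, "dx": 18, "dy": -21, "dz": 17, "jaw": -1}, {"rx": -0.024, "ry": -0.072, "rz": 0.011, "dx": 19, "dy": -22, "dz": 15, "jaw": -1}, {"rx": -0.024, "ry": -0.072, "rz": 0.011, "dx": 20, "dy": -22, "dz": 13, "jaw": -1}, {"rx": -0.024, "ry": -0.072, "rz": 0.011, "dx": 20, "dy": -23, "dz": 11, "jaw": -1}, {"rx": -0.024, "ry": -0.072, "rz": 0.011, "dx": 21, "dy": -23, "dz": 9, "jaw": -1}]'

```text
time: 1.2
tcp_pos: [0.4849, 0.2765, 0.1362]
eef_rot: [-4.2, 40.2, -8.5]
force: [-78.6, -42.7, -91.3]
opening: 0.0853
```

Run:
```python
from h import *
import pickle
c=snap('wrist','w1.png');pickle.dump(c,open('w1.pkl','wb'))
p,R,s=pose();print(s['time'],p,R.round(3),np.round(s['joint_pos'],1))
rows([.454,.25,.15],toolR(-5,40),3,-1)
```

```text
1.25 [0.49111656 0.27654302 0.14349811] [[ 0.765  0.102  0.636]
 [-0.111  0.993 -0.026]
 [-0.635 -0.051  0.771]] [ 30.4 -48.1 -62.6  31.9 -28.9  23.2]
step 15.363901220368312 turn 3.0845868629957107
[{"rx":0.010,"ry":0.003,"rz":0.015,"dx":-9.9,"dy":-10.2,"dz":-6.0,"jaw":-1},
{"rx":0.010,"ry":0.003,"rz":0.015,"dx":-10.0,"dy":-10.1,"dz":-5.9,"jaw":-1},
{"rx":0.010,"ry":0.003,"rz":0.015,"dx":-10.1,"dy":-10.0,"dz":-5.8,"jaw":-1}]
```

View pics/w1.png

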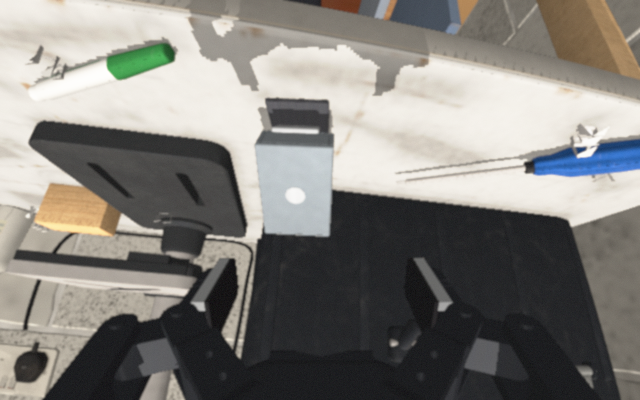

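The wrist view shows the left cover upright in the frame at about (295,185), with its mark at (295,196). Joints 2 and 3 are near their limits, so I'm checking the force.

Run:
```python
from h import *
import pickle
p,R,s=pose();print(s['time'],s['force'],s['torque'],s['qd'],s['joint_torque'])
c=pickle.load(open('w1.pkl','rb'));t=pickle.load(open('top0.pkl','rb'));sc=pickle.load(open('scene0.pkl','rb'))
print(c['origin'])
print(tri((c,(295,196)),(t,(220.5,241.2)),(sc,(214.8,166))))
for e,h in ((.0665,'deep'),(.0588,'shal')): print(h,onz(c,(295,196),e),onz(t,(220.5,241.2),e),onz(sc,(214.8,166),e))
# edges: threshold-based contour of back face
im=c['pixels'].astype(int);m=((im.min(2)>110)&(im.max(2)<200)&(im[...,2]-im[...,0]>8)).astype(np.uint8)
m[:125]=0;m[245:]=0;m[:,:245]=0;m[:,345:]=0
k=cv2.findContours(cv2.morphologyEx(m,cv2.MORPH_CLOSE,np.ones((5,5))),cv2.RETR_EXTERNAL,cv2.CHAIN_APPROX_NONE)[0]
k=max(k,key=cv2.contourArea);q=cv2.approxPolyDP(k,6,True)[:,0];print(q.tolist(),cv2.contourArea(k))
```

```text
1.25 [ 4.69398436 -0.91409927  8.65982699] [0.03091564 0.23956573 0.0345623 ] [ 3.14514181 -2.42974658  2.13635898 10.54600169  0.42593264 11.39933447] [ 9.11234379 -8.23380232 29.85851705  0.11031092 -0.41030307  1.00162044]
[0.33597163 0.29214705 0.15756377]
(array([0.55389228, 0.24184039, 0.06423819]), [np.float64(1.4696248393289282), np.float64(0.8764875681782046), np.float64(0.6794003997184053)])
deep [0.55079621 0.24382012 0.0665    ] [0.5525966  0.24086603 0.0665    ] [0.55124938 0.23898808 0.0665    ]
shal [0.56896094 0.23973378 0.0588    ] [0.55500199 0.24180879 0.0588    ] [0.55856508 0.24565138 0.0588    ]
[[330, 174], [327, 207], [313, 195], [299, 205], [279, 191], [278, 199], [268, 198], [274, 187], [264, 182], [265, 230], [327, 235]] 2126.5
```

```bash
cat >> h.py <<'E'
def edge(c,a,b,r=7,n=25):  # refine line near a-b by max gradient; returns line end points
    g=cv2.GaussianBlur(c['pixels'],(3,3),0).astype(float);a,b=np.array(a,float),np.array(b,float)
    t=(b-a)/np.linalg.norm(b-a);nn=np.array([-t[1],t[0]]);P=[]
    for f in np.linspace(.08,.92,n):
        q=a+(b-a)*f;o=np.arange(-r,r+.01,.25);L=q+o[:,None]*nn
        v=np.stack([cv2.remap(g[...,k].astype(np.float32),L[:,0].astype(np.float32),L[:,1].astype(np.float32),1)[:,0] for k in range(3)],1)
        d=np.linalg.norm(v[4:]-v[:-4],axis=1);P.append(L[2+d.argmax()])
    P=np.array(P);vx,vy,x,y=cv2.fitLine(P.astype(np.float32),cv2.DIST_HUBER,0,.01,.01).ravel()
    return np.array([x,y]),np.array([vx,vy]),np.abs((P-[x,y])@[-vy,vx]).mean()
def cross(l,m):
    k=np.linalg.solve(np.stack([l[1],-m[1]],1),m[0]-l[0]);return l[0]+k[0]*l[1]
E
python3 - <<'E'
from h import *
import pickle
c=pickle.load(open('w1.pkl','rb'))
C=[(257,145),(333,140),(330,236),(264,235)]
E=[edge(c,C[i],C[(i+1)%4],5) for i in range(4)];print([e[2].round(2) for e in E])
Q=[cross(E[i-1],E[i]) for i in range(4)];print(np.round(Q,1).tolist())
m=np.array([.5515,.2415,.0665]) # mark, deep
for yaw in(-8,-5,-2):
    a=np.radians(yaw);n=np.array([-np.cos(a)*np.sin(np.radians(50)),-np.sin(a)*np.sin(np.radians(50)),np.cos(np.radians(50))])
    P=[]
    for q in Q:
        o,d=ray(c,q);P.append(o+d*(n@(m-o))/(n@d))
    P=np.array(P);cen=P.mean(0);w=P[1]-P[0]+P[2]-P[3];l=P[2]-P[1]+P[3]-P[0]
    print(yaw,P.round(4).tolist(),cen.round(4),np.linalg.norm(w)/2,np.linalg.norm(l)/2,'yaw l',np.degrees(np.arctan2(l[1],l[0])),'yaw w',np.degrees(np.arctan2(w[0],-w[1])))
E
```

```text
[np.float64(0.39), np.float64(0.27), np.float64(0.24), np.float64(0.36)]
[[253.89999389648438, 144.6999969482422], [334.0, 146.10000610351562], [329.29998779296875, 236.6999969482422], [263.8999938964844, 233.0]]
-8 [[0.5221, 0.2142, 0.0363], [0.5287, 0.2753, 0.0339], [0.5774, 0.2707, 0.0922], [0.5701, 0.2158, 0.0927]] [0.5496 0.244  0.0638] 0.058432678517262096 0.07507119896110012 yaw l -1.8064200946466997 yaw w 173.15906327869865
-5 [[0.5231, 0.2138, 0.0356], [0.5276, 0.2754, 0.0346], [0.576, 0.2708, 0.0926], [0.5711, 0.2155, 0.0924]] [0.5494 0.2439 0.0638] 0.05867100607359241 0.07499101670231942 yaw l -1.7339845613461464 yaw w 175.3463643266788
-2 [[0.524, 0.2134, 0.035], [0.5265, 0.2755, 0.0353], [0.5747, 0.271, 0.0929], [0.5721, 0.2152, 0.0921]] [0.5493 0.2438 0.0638] 0.05901586117618531 0.07494189247446668 yaw l -1.6817051727928294 yaw w 177.53290990418606
```

Run:
```python
from h import *
rows([.494,.247,.117],toolR(-5,40),5,-1)
```

```text
step 7.958024281472165 turn 3.0845868629957107
[{"rx":0.006,"ry":0.002,"rz":0.009,"dx":4.5,"dy":-5.5,"dz":-3.6,"jaw":-1},
{"rx":0.006,"ry":0.002,"rz":0.009,"dx":4.4,"dy":-5.6,"dz":-3.5,"jaw":-1},
{"rx":0.006,"ry":0.002,"rz":0.009,"dx":4.4,"dy":-5.7,"dz":-3.5,"jaw":-1},
{"rx":0.006,"ry":0.002,"rz":0.009,"dx":4.3,"dy":-5.7,"dz":-3.4,"jaw":-1},
{"rx":0.006,"ry":0.002,"rz":0.009,"dx":4.3,"dy":-5.8,"dz":-3.4,"jaw":-1}]
```

move_arm --plan '[{"rx": 0.006, "ry": 0.002, "rz": 0.009, "dx": 4.5, "dy": -5.5, "dz": -3.5, "jaw": -1}, {"rx": 0.006, "ry": 0.002, "rz": 0.009, "dx": 4.5, "dy": -5.5, "dz": -3.5, "jaw": -1}, {"rx": 0.006, "ry": 0.002, "rz": 0.009, "dx": 4.5, "dy": -5.5, "dz": -3.5, "jaw": -1}, {"rx": 0.006, "ry": 0.002, "rz": 0.009, "dx": 4.5, "dy": -5.5, "dz": -3.5, "jaw": -1}, {"rx": 0.006, "ry": 0.002, "rz": 0.009, "dx": 4.5, "dy": -5.5, "dz": -3.5, "jaw": -1}, {"jaw": -1}, {"jaw": -1}]'

```text
invalid input
```

Run:
```python
from h import *
import pickle
c=snap('wrist');pickle.dump(c,open('w2.pkl','wb'))
p,R,s=pose();print(s['time'],p,R.round(3),np.round(s['joint_pos'],1),np.round(s['qd'],1),s['force'])
cv2.imwrite('pics/w2.png',cv2.resize(c['pixels'][80:280,200:400,::-1],(600,600),interpolation=cv2.INTER_CUBIC))
```

```text
1.3 [0.48829992 0.27672608 0.14164462] [[ 0.761  0.105  0.641]
 [-0.111  0.993 -0.03 ]
 [-0.64  -0.049  0.767]] [ 30.6 -48.1 -62.6  32.5 -28.9  23.7] [ 2.6 -0.9 -1.5  9.   0.9  6.6] [-0.60211195 -0.33135688  0.45683862]
```

View pics/w2.png

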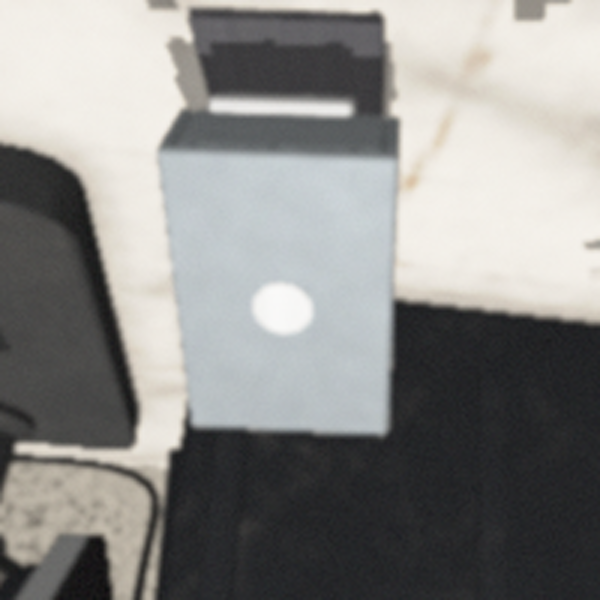

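```bash
cat >> h.py <<'E'
def quad(c,C,r=4):
    E=[edge(c,C[i],C[(i+1)%4],r) for i in range(4)];return np.array([cross(E[i-1],E[i]) for i in range(4)]),[e[2].round(2) for e in E]
def pnp(c,Q,obj):
    K=np.array(c['K']);U=[]
    for q in Q:
        d=c['rotation'].T@ray(c,q)[1];U.append(d[:2]/d[2])
    ok,r,t=cv2.solvePnP(np.array(obj,float),np.array(U),np.eye(3),None,flags=cv2.SOLVEPNP_IPPE if len(Q)==4 else 0)
    e=cv2.projectPoints(np.array(obj,float),r,t,np.eye(3),None)[0][:,0]-U
    return c['rotation']@cv2.Rodrigues(r)[0],c['rotation']@t[:,0]+c['origin'],np.abs(e).max()*K[0,0]
E
python3 - <<'E'
from h import *
import pickle
c=pickle.load(open('w2.pkl','rb'))
f=lambda x,y:(200+(x+.5)/3-.5,80+(y+.5)/3-.5)
Q,e=quad(c,[f(162,150),f(398,155),f(388,434),f(190,428)],3);print(Q.round(1).tolist(),e)
# back frame: X across (right of robot = -y world ~ image left), Y up slope, origin centre
obj=[(30,-45,0),(-30,-45,0),(-30,45,0),(30,45,0)]
R,t,er=pnp(c,Q,np.array(obj)/1e3);print(R.round(3),t.round(4),er)
up=R[:,1];print('slope',np.degrees(np.arcsin(up[2])),'yaw up',np.degrees(np.arctan2(up[1],up[0])),'yaw w',np.degrees(np.arctan2(R[0,0],-R[1,0])))
n=R[:,2]
for D in (.016,.028):
    print(D,[proj(c,R@np.array([x,-.045,0])-0*n+t+R@[0,0,0]- n*D*np.sign(n[2])).round(1) for x in(.03,-.03)],'seen',f(190,112),f(398,118))
E
```

```text
[[251.39999389648438, 129.5], [333.29998779296875, 132.1999969482422], [328.79998779296875, 225.0], [263.1000061035156, 222.10000610351562]] [np.float64(0.22), np.float64(0.24), np.float64(0.23), np.float64(0.27)]
[[-0.101  0.847 -0.522]
 [-0.995 -0.082  0.059]
 [ 0.007  0.525  0.851]] [0.5572 0.2425 0.063 ] 0.103169672994411
slope 31.693089848291976 yaw up -5.538756287529218 yaw w -5.803868403917816
0.016 [array([256., 121.]), array([333.5, 123.6])] seen (263.0, 117.0) (332.33333333333337, 119.0)
0.028 [array([259.3, 115.3]), array([333.5, 117.8])] seen (263.0, 117.0) (332.33333333333337, 119.0)
```

Run:
```python
from h import *
import pickle
c=pickle.load(open('w2.pkl','rb'));p,R0,_=pose()
print('tips proj',[proj(c,p+R0@[.001*x,y,0]).round(0) for x in(0,14) for y in (-.0425,.0425)])
Q=[(251.4,129.5),(333.3,132.2),(328.8,225),(263.1,222.1)];U=[]
for q in Q:
    d=c['rotation'].T@ray(c,q)[1];U.append(d[:2]/d[2])
obj=np.array([(30,-45,0),(-30,-45,0),(-30,45,0),(30,45,0)])/1e3
n,rs,ts,e=cv2.solvePnPGeneric(obj,np.array(U),np.eye(3),None,flags=cv2.SOLVEPNP_IPPE)
for r,t,x in zip(rs,ts,e):
    R=c['rotation']@cv2.Rodrigues(r)[0];up=R[:,1];print((c['rotation']@t[:,0]+c['origin']).round(4),'slope',np.degrees(np.arcsin(up[2])),'yaw',np.degrees(np.arctan2(up[1],up[0])),x*294)
T=pickle.load(open('top0.pkl','rb'));S=pickle.load(open('scene0.pkl','rb'))
# project expected deep geometry: mark, slope 50, yaw -5.5 into all views
for D,m in (('deep',np.array([.5515,.2415,.0665])),):
    a=np.radians(-5.6);u=np.array([np.cos(a)*.643,np.sin(a)*.643,.766]);w=np.array([np.sin(a),-np.cos(a),0])
    for nm,cc in(('w',c),('top',T),('scene',S)): print(nm,[proj(cc,m+w*x+u*y).round(1).tolist() for x,y,_ in obj])
def px(u0,v0,hw,X,Y): k=2*hw/264; return (round(u0-hw+(X+.5)*k-.5,1), round(v0-hw+(Y+.5)*k-.5,1))
print('top seen',[px(221,242,22,*q) for q in [(208,190),(108,210),(62,60),(162,32)]]); print('scene seen',[px(217,170,24,*q) for q in[(125,208),(47,160),(125,28),(213,72)]])
```

```text
tips proj [array([237., 268.]), array([408., 269.]), array([244., 254.]), array([401., 255.])]
[0.5572 0.2425 0.063 ] slope 31.712129306858078 yaw -5.54229176299383 [0.0661538]
[0.5478 0.2445 0.059 ] slope 78.63233033202424 yaw 132.79370948177083 [5.53094783]
w [[251.9, 124.0], [331.5, 127.0], [326.4, 236.3], [256.0, 232.8]]
top [[233.2, 250.0], [215.5, 254.6], [207.2, 232.9], [225.5, 228.1]]
scene [[216.6, 183.5], [201.6, 176.2], [211.7, 148.0], [227.0, 155.0]]
top seen [(233.2, 251.2), (216.6, 254.6), (208.9, 229.6), (225.6, 224.9)]
scene seen [(215.3, 183.4), (201.1, 174.7), (215.3, 150.7), (231.3, 158.7)]
```

The cover slopes only about 32°, not 50°. That fits a deep hollow dropped over the top end of the plate: (28-4)/80 gives 17.5° less than 50°, so this is the deep one. I'll grasp along its measured normal.

Run:
```python
from h import *
R=toolR(-5.6,58.3);C=np.array([.556,.242,.063]);print(C-.05*R[:,0])
rows(C-.05*R[:,0],R,9,-1)
```

```text
[0.52985181 0.24456385 0.10554056]
step 7.083690226172005 turn 18.673761490905953
[{"rx":0.003,"ry":0.036,"rz":0.005,"dx":6.5,"dy":-2.9,"dz":-0.0,"jaw":-1},
{"rx":0.003,"ry":0.036,"rz":0.005,"dx":6.5,"dy":-2.9,"dz":0.2,"jaw":-1},
{"rx":0.003,"ry":0.036,"rz":0.005,"dx":6.4,"dy":-2.9,"dz":0.5,"jaw":-1},
{"rx":0.003,"ry":0.036,"rz":0.005,"dx":6.4,"dy":-3.0,"dz":0.7,"jaw":-1},
{"rx":0.003,"ry":0.036,"rz":0.005,"dx":6.4,"dy":-3.0,"dz":0.9,"jaw":-1},
{"rx":0.003,"ry":0.036,"rz":0.005,"dx":6.3,"dy":-3.0,"dz":1.2,"jaw":-1},
{"rx":0.003,"ry":0.036,"rz":0.005,"dx":6.2,"dy":-3.0,"dz":1.4,"jaw":-1},
{"rx":0.003,"ry":0.036,"rz":0.005,"dx":6.2,"dy":-3.1,"dz":1.6,"jaw":-1},
{"rx":0.003,"ry":0.036,"rz":0.005,"dx":6.1,"dy":-3.1,"dz":1.9,"jaw":-1}]
```

move_arm --plan '[{"rx": 0.003, "ry": 0.036, "rz": 0.005, "dx": 6.5, "dy": -3, "dz": 0, "jaw": -1}, {"rx": 0.003, "ry": 0.036, "rz": 0.005, "dx": 6.5, "dy": -3, "dz": 0, "jaw": -1}, {"rx": 0.003, "ry": 0.036, "rz": 0.005, "dx": 6.5, "dy": -3, "dz": 0.5, "jaw": -1}, {"rx": 0.003, "ry": 0.036, "rz": 0.005, "dx": 6.5, "dy": -3, "dz": 0.5, "jaw": -1}, {"rx": 0.003, "ry": 0.036, "rz": 0.005, "dx": 6.5, "dy": -3, "dz": 1, "jaw": -1}, {"rx": 0.003, "ry": 0.036, "rz": 0.005, "dx": 6, "dy": -3, "dz": 1, "jaw": -1}, {"rx": 0.003, "ry": 0.036, "rz": 0.005, "dx": 6, "dy": -3, "dz": 1.5, "jaw": -1}, {"rx": 0.003, "ry": 0.036, "rz": 0.005, "dx": 6, "dy": -3, "dz": 1.5, "jaw": -1}, {"rx": 0.003, "ry": 0.036, "rz": 0.005, "dx": 6, "dy": -3, "dz": 2, "jaw": -1}, {"rx": 0, "ry": 0, "rz": 0, "dx": 0, "dy": 0, "dz": 0, "jaw": -1}, {"rx": 0, "ry": 0, "rz": 0, "dx": 0, "dy": 0, "dz": 0, "jaw": -1}]'

```text
time: 2.22
tcp_pos: [0.5196, 0.2435, 0.0946]
eef_rot: [0.5, 60.5, -5.2]
force: [0.0, 1.1, -0.4]
opening: 0.0854
```

Run:
```python
from h import *
import pickle
c=snap('wrist','w3.png');pickle.dump(c,open('w3.pkl','wb'))
p,R,s=pose();print(s['time'],p,R.round(3),np.round(s['joint_pos'],1),np.round(s['qd'],1),s['force'])
C=np.array([.556,.242,.063]);T=toolR(-5.6,58.3)
w=T[:,1];up=T[:,2]
pr=[proj(c,C+w*x+up*y) for x,y in((-.03,-.045),(.03,-.045),(.03,.045),(-.03,.045))];print(np.round(pr,1).tolist())
Q,e=quad(c,pr,8);print(Q.round(1).tolist(),e)
obj=np.array([(-30,-45,0),(30,-45,0),(30,45,0),(-30,45,0)])/1e3
M,t,er=pnp(c,Q,obj);u=M[:,1];print(t.round(4),er,'slope',np.degrees(np.arcsin(u[2])),'yaw',np.degrees(np.arctan2(u[1],u[0])),M[:,0].round(3))
```

```text
2.2667 [0.51948469 0.24363933 0.09462124] [[ 0.49   0.098  0.866]
 [-0.044  0.995 -0.087]
 [-0.871  0.005  0.492]] [ 17.7 -29.4 -46.7  45.1 -11.   20.7] [ 0.6 -1.  -0.8 -0.6 -0.2 -0.3] [0.21300996 0.48999294 0.45404835]
[[277.2, 190.9], [373.6, 190.7], [367.3, 313.4], [283.0, 313.7]]
[[280.20001220703125, 192.5], [373.20001220703125, 192.10000610351562], [368.1000061035156, 313.3999938964844], [277.29998779296875, 313.79998779296875]] [np.float64(1.27), np.float64(0.26), np.float64(0.03), np.float64(1.2)]
[0.553  0.242  0.0661] 3.59125239108537 slope 28.08175261182072 yaw -7.349501081865401 [ 0.144  0.989 -0.031]
```

View pics/w3.png

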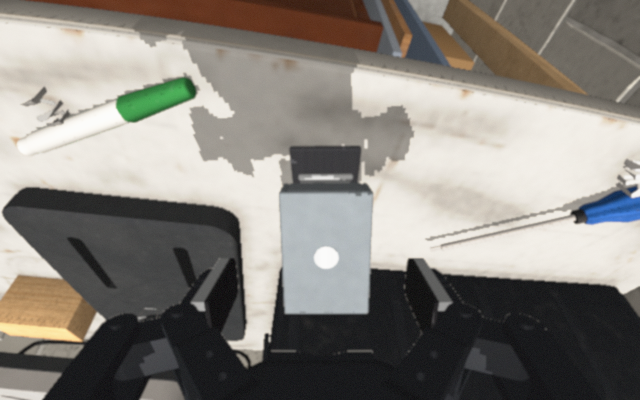

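The wrist view shows the back's corners at about (280,192), (371,191), (368,313) and (285,313), with the mark at (326,258), centred between the fingers. I'll refit with a tighter search.

Run:
```python
from h import *
import pickle
c=pickle.load(open('w3.pkl','rb'))
Q,e=quad(c,[(280,192),(371,191),(368,313),(285,313)],2.5);print(Q.round(1).tolist(),e)
obj=np.array([(-30,-45,0),(30,-45,0),(30,45,0),(-30,45,0)])/1e3
M,t,er=pnp(c,Q,obj);u=M[:,1];print(t.round(4),er,'slope',np.degrees(np.arcsin(u[2])),'yaw',np.degrees(np.arctan2(u[1],u[0])),M.round(3))
p,R0,_=pose();print('centre in tool mm',(R0.T@(t-p)*1e3).round(1))
print('mark',tri((c,(326,258)),(pickle.load(open('w2.pkl','rb')),(294,182))))
R=toolR(-5.5,58.3);C=(t*1e3).round()/1e3;n=-R[:,0]
rows(C-.012*n,R,8,-1)
```

```text
[[278.0, 192.60000610351562], [373.1000061035156, 192.10000610351562], [368.20001220703125, 313.5], [283.6000061035156, 313.5]] [np.float64(0.19), np.float64(0.24), np.float64(0.0), np.float64(0.26)]
[0.5574 0.2421 0.0628] 0.5279246814411331 slope 30.94809386560157 yaw -5.257512670660938 [[ 0.087  0.854  0.513]
 [ 0.996 -0.079 -0.039]
 [ 0.007  0.514 -0.858]]
centre in tool mm [46.4  2.1 17.3]
mark (array([0.55938304, 0.24201344, 0.06189719]), [np.float64(0.26492934399714113), np.float64(0.2649293439970254)])
step 7.575246020459699 turn 2.2359464588213447
[{"rx":-0.000,"ry":-0.005,"rz":-0.000,"dx":7.2,"dy":0.2,"dz":2.2,"jaw":-1},
{"rx":-0.000,"ry":-0.005,"rz":-0.000,"dx":7.3,"dy":0.2,"dz":2.2,"jaw":-1},
{"rx":-0.000,"ry":-0.005,"rz":-0.000,"dx":7.3,"dy":0.2,"dz":2.1,"jaw":-1},
{"rx":-0.000,"ry":-0.005,"rz":-0.000,"dx":7.3,"dy":0.2,"dz":2.1,"jaw":-1},
{"rx":-0.000,"ry":-0.005,"rz":-0.000,"dx":7.3,"dy":0.2,"dz":2.1,"jaw":-1},
{"rx":-0.000,"ry":-0.005,"rz":-0.000,"dx":7.3,"dy":0.2,"dz":2.0,"jaw":-1},
{"rx":-0.000,"ry":-0.005,"rz":-0.000,"dx":7.3,"dy":0.2,"dz":2.0,"jaw":-1},
{"rx":-0.000,"ry":-0.005,"rz":-0.000,"dx":7.3,"dy":0.2,"dz":1.9,"jaw":-1}]
```

move_arm --plan '[{"rx": 0, "ry": -0.004, "rz": 0, "dx": 5, "dy": 0.2, "dz": 4, "jaw": -1}, {"rx": 0, "ry": -0.004, "rz": 0, "dx": 5, "dy": 0.2, "dz": 4, "jaw": -1}, {"rx": 0, "ry": -0.004, "rz": 0, "dx": 7, "dy": 0.2, "dz": 3, "jaw": -1}, {"rx": 0, "ry": -0.004, "rz": 0, "dx": 8, "dy": 0.2, "dz": 2, "jaw": -1}, {"rx": 0, "ry": -0.004, "rz": 0, "dx": 8, "dy": 0.2, "dz": 1, "jaw": -1}, {"rx": 0, "ry": -0.004, "rz": 0, "dx": 8, "dy": 0.2, "dz": 1, "jaw": -1}, {"rx": 0, "ry": -0.004, "rz": 0, "dx": 8, "dy": 0.2, "dz": 1, "jaw": -1}, {"rx": 0, "ry": -0.004, "rz": 0, "dx": 7, "dy": 0.2, "dz": 1, "jaw": -1}, {"rx": 0, "ry": 0, "rz": 0, "dx": 0, "dy": 0, "dz": 0, "jaw": -1}, {"rx": 0, "ry": 0, "rz": 0, "dx": 0, "dy": 0, "dz": 0, "jaw": -1}]'

```text
time: 3.1
tcp_pos: [0.5638, 0.2429, 0.0486]
eef_rot: [0.4, 58.4, -5.1]
force: [0.3, 0.7, -1.3]
opening: 0.0854
```

Run:
```python
from h import *
p,R,s=pose();print(s['time'],p,s['eef_rot'],s['force'],s['opening'],arm.tips_ahead)
C=np.array([.5575,.242,.0625]);d=R.T@(C-p)*1e3;print('back centre in tool',d.round(1))
```

```text
3.1 [0.56383688 0.24287701 0.04862566] [ 0.36649215 58.43874987 -5.10317143] [ 0.32208695  0.67500163 -1.34677776] 0.08544853695678893 0.014
back centre in tool [-15.1  -1.4   2. ]
```

move_arm --plan '[{"rx": 0, "ry": 0, "rz": 0, "dx": -3, "dy": -1.2, "dz": 2, "jaw": -1}, {"rx": 0, "ry": 0, "rz": 0, "dx": 0, "dy": 0, "dz": 0, "jaw": 1}, {"rx": 0, "ry": 0, "rz": 0, "dx": 0, "dy": 0, "dz": 0, "jaw": 1}, {"rx": 0, "ry": 0, "rz": 0, "dx": 0, "dy": 0, "dz": 0, "jaw": 1}, {"rx": 0, "ry": 0, "rz": 0, "dx": 0, "dy": 0, "dz": 0, "jaw": 1}, {"rx": 0, "ry": 0, "rz": 0, "dx": 0, "dy": 0, "dz": 0, "jaw": 1}, {"rx": 0, "ry": 0, "rz": 0, "dx": 0, "dy": 0, "dz": 0, "jaw": 1}, {"rx": 0, "ry": 0, "rz": 0, "dx": 0, "dy": 0, "dz": 0, "jaw": 1}, {"rx": 0, "ry": 0, "rz": 0, "dx": 0, "dy": 0, "dz": 0, "jaw": 1}, {"rx": 0, "ry": 0, "rz": 0, "dx": 0, "dy": 0, "dz": 0, "jaw": 1}]'

```text
time: 3.93
tcp_pos: [0.5635, 0.242, 0.0539]
eef_rot: [0.4, 58.4, -5.0]
force: [0.5, 0.3, -1.5]
opening: 0.0588
```

move_arm --plan '[{"rx": 0, "ry": 0, "rz": 0, "dx": -4, "dy": 0, "dz": 0, "jaw": 1}, {"rx": 0, "ry": 0, "rz": 0, "dx": -8, "dy": 0, "dz": 0, "jaw": 1}, {"rx": 0, "ry": 0, "rz": 0, "dx": -12, "dy": 0, "dz": 0, "jaw": 1}, {"rx": 0, "ry": 0, "rz": 0, "dx": -14, "dy": 0, "dz": 0, "jaw": 1}, {"rx": 0, "ry": 0, "rz": 0, "dx": -14, "dy": 0, "dz": 4, "jaw": 1}, {"rx": 0, "ry": 0, "rz": 0, "dx": -14, "dy": 0, "dz": 6, "jaw": 1}, {"rx": 0, "ry": 0, "rz": 0, "dx": -14, "dy": 0, "dz": 6, "jaw": 1}, {"rx": 0, "ry": 0, "rz": 0, "dx": -14, "dy": 0, "dz": 4, "jaw": 1}, {"rx": 0, "ry": 0, "rz": 0, "dx": -8, "dy": 0, "dz": 0, "jaw": 1}, {"rx": 0, "ry": 0, "rz": 0, "dx": 0, "dy": 0, "dz": 0, "jaw": 1}]'

```text
time: 4.77
tcp_pos: [0.5221, 0.2451, 0.1586]
eef_rot: [0.4, 58.5, -5.0]
force: [0.1, -1.1, -1.1]
opening: 0.0591
```

Run:
```python
from h import *
p,R,s=pose();print(s['time'],p,s['eef_rot'],s['force'],s['opening'],np.round(s['joint_pos'],1))
rows([.44,-.12,.22],toolR(1.8,90),14,1)
```

```text
4.7667 [0.52208144 0.24511414 0.15861978] [ 0.38893727 58.46590366 -5.02528527] [ 0.08990444 -1.08890762 -1.12852137] 0.05912702485320044 [ 18.2 -33.2 -43.4  50.4 -11.9  20.5]
step 27.08765336665781 turn 32.32836934449266
[{"rx":-0.009,"ry":0.039,"rz":0.002,"dx":-5.6,"dy":-26.5,"dz":-0.6,"jaw":1},
{"rx":-0.009,"ry":0.039,"rz":0.002,"dx":-5.6,"dy":-26.5,"dz":-1.0,"jaw":1},
{"rx":-0.009,"ry":0.039,"rz":0.002,"dx":-5.6,"dy":-26.5,"dz":-1.5,"jaw":1},
{"rx":-0.009,"ry":0.039,"rz":0.002,"dx":-5.6,"dy":-26.4,"dz":-1.9,"jaw":1},
{"rx":-0.009,"ry":0.039,"rz":0.002,"dx":-5.6,"dy":-26.4,"dz":-2.4,"jaw":1},
{"rx":-0.009,"ry":0.039,"rz":0.002,"dx":-5.6,"dy":-26.4,"dz":-2.8,"jaw":1},
{"rx":-0.009,"ry":0.039,"rz":0.002,"dx":-5.5,"dy":-26.3,"dz":-3.3,"jaw":1},
{"rx":-0.009,"ry":0.039,"rz":0.002,"dx":-5.4,"dy":-26.3,"dz":-3.7,"jaw":1},
{"rx":-0.009,"ry":0.039,"rz":0.002,"dx":-5.3,"dy":-26.2,"dz":-4.2,"jaw":1},
{"rx":-0.009,"ry":0.039,"rz":0.002,"dx":-5.2,"dy":-26.2,"dz":-4.6,"jaw":1},
{"rx":-0.009,"ry":0.039,"rz":0.002,"dx":-5.1,"dy":-26.1,"dz":-5.0,"jaw":1},
{"rx":-0.009,"ry":0.039,"rz":0.002,"dx":-4.9,"dy":-26.1,"dz":-5.4,"jaw":1},
{"rx":-0.009,"ry":0.039,"rz":0.002,"dx":-4.8,"dy":-26.0,"dz":-5.9,"jaw":1},
{"rx":-0.009,"ry":0.039,"rz":0.002,"dx":-4.6,"dy":-25.9,"dz":-6.3,"jaw":1}]
```

move_arm --plan '[{"rx": -0.009, "ry": 0.039, "rz": 0.002, "dx": -6, "dy": -16, "dz": 0, "jaw": 1}, {"rx": -0.009, "ry": 0.039, "rz": 0.002, "dx": -7, "dy": -26, "dz": -1, "jaw": 1}, {"rx": -0.009, "ry": 0.039, "rz": 0.002, "dx": -7, "dy": -32, "dz": -2, "jaw": 1}, {"rx": -0.009, "ry": 0.039, "rz": 0.002, "dx": -7, "dy": -34, "dz": -2, "jaw": 1}, {"rx": -0.009, "ry": 0.039, "rz": 0.002, "dx": -7, "dy": -34, "dz": -3, "jaw": 1}, {"rx": -0.009, "ry": 0.039, "rz": 0.002, "dx": -7, "dy": -34, "dz": -3, "jaw": 1}, {"rx": -0.009, "ry": 0.039, "rz": 0.002, "dx": -7, "dy": -34, "dz": -4, "jaw": 1}, {"rx": -0.009, "ry": 0.039, "rz": 0.002, "dx": -7, "dy": -34, "dz": -5, "jaw": 1}, {"rx": -0.009, "ry": 0.039, "rz": 0.002, "dx": -7, "dy": -32, "dz": -5, "jaw": 1}, {"rx": -0.009, "ry": 0.039, "rz": 0.002, "dx": -7, "dy": -30, "dz": -6, "jaw": 1}, {"rx": -0.009, "ry": 0.039, "rz": 0.002, "dx": -6, "dy": -24, "dz": -6, "jaw": 1}, {"rx": -0.009, "ry": 0.039, "rz": 0.002, "dx": -5, "dy": -16, "dz": -6, "jaw": 1}]'

```text
time: 5.77
tcp_pos: [0.4332, -0.1083, 0.2208]
eef_rot: [-1.2, 86.5, 0.6]
force: [-0.1, 0.5, -0.7]
opening: 0.0587
```

move_arm --plan '[{"rx": -0.009, "ry": 0.039, "rz": 0.002, "dx": -5, "dy": -8, "dz": -6, "jaw": 1}, {"rx": -0.009, "ry": 0.039, "rz": 0.002, "dx": -4, "dy": -4, "dz": -6, "jaw": 1}, {"rx": 0, "ry": 0, "rz": 0, "dx": 0, "dy": 0, "dz": 0, "jaw": 1}, {"rx": 0, "ry": 0, "rz": 0, "dx": 0, "dy": 0, "dz": 0, "jaw": 1}]'

```text
time: 6.1
tcp_pos: [0.4201, -0.1261, 0.2277]
eef_rot: [172.2, 88.7, 174.6]
force: [0.2, -0.5, -2.4]
opening: 0.0591
```

Run:
```python
from h import *
import pickle
c=snap('wrist','w4.png');pickle.dump(c,open('w4.pkl','wb'))
p,R,s=pose();print(s['time'],p,R.round(3),s['force'],s['opening'],np.round(s['joint_pos'],1))
```

```text
6.15 [ 0.42005101 -0.12586708  0.22755846] [[-0.023 -0.043  0.999]
 [ 0.002  0.999  0.043]
 [-1.     0.003 -0.023]] [ 0.41186172 -0.02934119 -1.61885624] 0.05877065118833754 [-33.4 -21.2 -21.3  91.1  -0.6 -35.9]
```

View pics/w4.png

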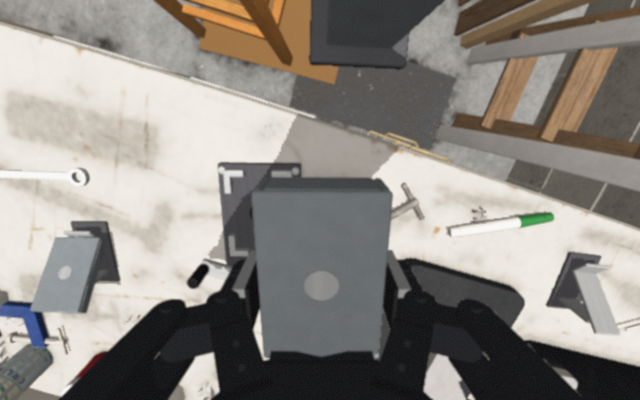

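The cover is held squarely with its back up, mark at (321,286), but it hides part of the nest, whose plate starts near (220,163). I'll shift left to see the nest whole.

move_arm --plan '[{"rx": 0, "ry": 0, "rz": 0, "dx": 0, "dy": 15, "dz": 0, "jaw": 1}, {"rx": 0, "ry": 0, "rz": 0, "dx": 0, "dy": 25, "dz": 0, "jaw": 1}, {"rx": 0, "ry": 0, "rz": 0, "dx": 0, "dy": 25, "dz": 0, "jaw": 1}, {"rx": 0, "ry": 0, "rz": 0, "dx": 0, "dy": 15, "dz": 0, "jaw": 1}, {"rx": 0, "ry": 0, "rz": 0, "dx": 0, "dy": 0, "dz": 0, "jaw": 1}, {"rx": 0, "ry": 0, "rz": 0, "dx": 0, "dy": 0, "dz": 0, "jaw": 1}]'

```text
time: 6.65
tcp_pos: [0.4163, -0.0397, 0.225]
eef_rot: [166.0, 89.0, 168.6]
force: [-0.5, -1.0, -1.1]
opening: 0.0588
```

Run:
```python
from h import *
import pickle
c=snap('wrist');pickle.dump(c,open('w5.pkl','wb'))
p,R,s=pose();print(s['time'],p,R.round(3))
k=proj(c,[.463,-.2,.012]);print(k);u,v=map(int,k);u0,v0=max(u-75,0),max(v-100,0)
print(u0,v0);cv2.imwrite('pics/w5.png',cv2.resize(c['pixels'][v0:v0+200,u0:u0+200,::-1],(600,600),interpolation=cv2.INTER_CUBIC))
```

```text
6.7 [ 0.41629288 -0.0399278   0.22497923] [[-0.017 -0.044  0.999]
 [ 0.004  0.999  0.044]
 [-1.     0.004 -0.017]]
[190.83681136 209.19544315]
115 109
```

View pics/w5.png

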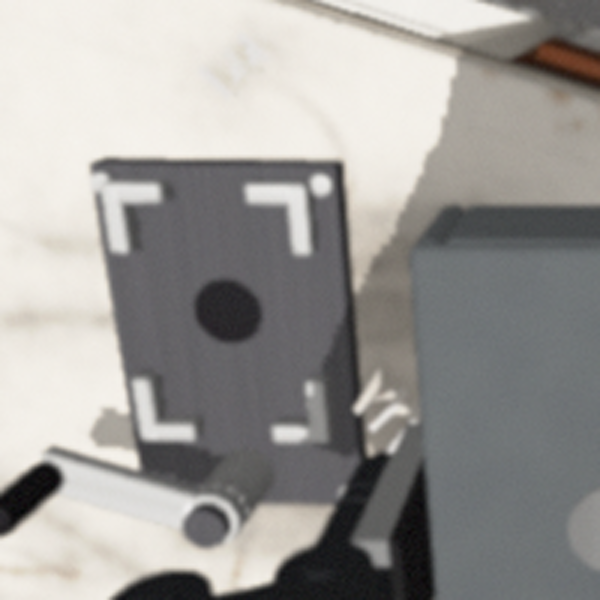

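The crop shows the nest's four locators, with the dark spot at about (228,310), the hinge at (208,523) and the knob at (5,517) to (60,470), in crop pixels.

Run:
```python
from h import *
import pickle
c=pickle.load(open('w5.pkl','rb'))
f=lambda x,y:np.array((115+(x+.5)/3-.5,109+(y+.5)/3-.5))
g=c['pixels'].astype(float).mean(2)
# spot centroid
u,v=map(int,f(228,310));w=g[v-15:v+16,u-15:u+16];m=w<55;yy,xx=np.mgrid[v-15:v+16,u-15:u+16];sp=(xx[m].mean(),yy[m].mean());print('spot',sp,m.sum(),onz(c,sp,.012).round(4))
def ln(a,b,r=1.5): return edge(c,f(*a),f(*b),r)
# plate edges on z=.012: left(-y), right(+y), near
Lf=ln((98,200),(140,460),2);Rt=ln((342,175),(362,440),2);Nr=ln((110,162),(325,160),2)
for n,l in(('L',Lf),('R',Rt),('N',Nr)):
    a,b=[onz(c,l[0]+k*l[1],.012) for k in(-30,30)];d=b-a;print(n,l[2].round(2),a.round(4),b.round(4),'az',np.degrees(np.arctan2(d[1],d[0])).round(2))
# locators tops outer corners z=.022
for z in (.022,):
    P=np.array([onz(c,f(*q),z) for q in((102,185),(308,184),(146,440),(326,441))]);print(P.round(4).tolist(),'c',P.mean(0).round(4),
     'lens',np.linalg.norm(P[2]-P[0]),np.linalg.norm(P[3]-P[1]),np.linalg.norm(P[1]-P[0]),np.linalg.norm(P[3]-P[2]))
    d=P[2]+P[3]-P[0]-P[1];print('yaw',np.degrees(np.arctan2(d[1],d[0])));e=P[1]+P[3]-P[0]-P[2];print('yaw w',np.degrees(np.arctan2(-e[0],e[1])))
print('hinge top',onz(c,f(206,524),.0615).round(4))
T=pickle.load(open('top0.pkl','rb'));S=pickle.load(open('scene0.pkl','rb'))
def px(u0,v0,hw,X,Y): k=2*hw/264; return (u0-hw+(X+.5)*k-.5, v0-hw+(Y+.5)*k-.5)
print('spot 3view',tri((c,sp),(S,px(342,243,36,101,160)),(T,px(353,217,30,144,163))))
print('hinge 3view',tri((c,f(206,524)),(S,px(342,243,36,146,47)),(T,px(353,217,30,108,58))))
print('knob',tri((c,f(0,520)),(S,px(342,243,36,217,67)),(T,px(353,217,30,198,36))))
# held cover back pose
```

```text
spot (np.float64(190.56230031948883), np.float64(212.18530351437698)) 313 [ 0.467  -0.2007  0.012 ]
L 0.6 [ 0.4399 -0.251   0.012 ] [ 0.5195 -0.2473  0.012 ] az 2.68
R 0.32 [ 0.4286 -0.1487  0.012 ] [ 0.5077 -0.1467  0.012 ] az 1.46
N 0.06 [ 0.4046 -0.2336  0.012 ] [ 0.402  -0.1616  0.012 ] az 92.12
[[0.4135, -0.2412, 0.022], [0.41, -0.1603, 0.022], [0.5235, -0.237, 0.022], [0.5201, -0.1596, 0.022]] c [ 0.4668 -0.1995  0.022 ] lens 0.11004717932079669 0.1100957805232672 0.0810116568618048 0.07748021055010038
yaw 1.2618469196313487
yaw w 2.5254979398932385
hinge top [ 0.5369 -0.1951  0.0615]
spot 3view (array([ 0.46443823, -0.19965184,  0.01363749]), [np.float64(1.796498662368824), np.float64(0.5352065562911518), np.float64(1.2970869706646593)])
hinge 3view (array([ 0.53867325, -0.19686718,  0.05982565]), [np.float64(0.8585878371551227), np.float64(0.574184971319385), np.float64(0.7654871877309418)])
knob (array([ 0.5230305 , -0.26028934,  0.08485025]), [np.float64(1.5038249989878691), np.float64(1.6011230944930892), np.float64(2.4932517008117157)])
```

Run:
```python
from h import *
import pickle
from scipy.optimize import least_squares
c=pickle.load(open('w5.pkl','rb'));p,R,_=pose()
g=c['pixels'].astype(float).mean(2)
c4=pickle.load(open('w4.pkl','rb'))
Q=[edge(c4,(253,200),(262,340),3),edge(c4,(255,190),(390,190),4),edge(c4,(391,200),(384,250),3)]
A=cross(Q[0],Q[1]);B=cross(Q[1],Q[2]);print(A,B,[q[2] for q in Q])
g=c4['pixels'].astype(float).mean(2);w=g[262:312,297:347];m=w>np.median(w)+10;yy,xx=np.mgrid[262:312,297:347];mk=np.array([xx[m].mean(),yy[m].mean()]);print(mk,m.sum())
p4=np.array([0.42005101,-0.12586708,0.22755846]);R4=np.array([[-.023,-.043,.999],[.002,.999,.043],[-1,.003,-.023]]);R4=Ro.from_matrix(R4).as_matrix()
def pts(q):
    h,y,z,pit,rol=q;M=Ro.from_rotvec([rol,pit,0]).as_matrix()
    return [p4+R4@(np.array([h,y,z])+M@np.array(v)) for v in((0,-.03,-.045),(0,.03,-.045),(0,0,0))]
r=least_squares(lambda q:np.concatenate([proj(c4,P)-o for P,o in zip(pts(q),(A,B,mk))]),[-.012,0,0,0,0],x_scale=[.01,.01,.01,.1,.1])
print('h,y,z mm',r.x[:3]*1e3,'pitch,roll deg',np.degrees(r.x[3:]),'res',r.fun.round(1))
```

```text
[250.51553 189.88968] [393.79077 192.60635] [np.float64(0.4224543925869169), np.float64(0.9911400119264545), np.float64(0.2085689950669173)]
[321.12423124 285.28782288] 813
h,y,z mm [-12.36921517  -1.36572702  -0.64898948] pitch,roll deg [-1.74015312  0.92834287] res [ 0.2  0.3  0.2 -0.3 -0.4 -0. ]
```

Run:
```python
from h import *
rows([.466,-.199,.10],toolR(2,90),10,1)
```

```text
step 20.831363089671225 turn 1.1302235421394726
[{"rx":0.001,"ry":-0.002,"rz":-0.000,"dx":12.4,"dy":-16.2,"dz":4.5,"jaw":1},
{"rx":0.001,"ry":-0.002,"rz":-0.000,"dx":12.4,"dy":-16.2,"dz":4.5,"jaw":1},
{"rx":0.001,"ry":-0.002,"rz":-0.000,"dx":12.4,"dy":-16.1,"dz":4.5,"jaw":1},
{"rx":0.001,"ry":-0.002,"rz":-0.000,"dx":12.4,"dy":-16.1,"dz":4.5,"jaw":1},
{"rx":0.001,"ry":-0.002,"rz":-0.000,"dx":12.4,"dy":-16.1,"dz":4.5,"jaw":1},
{"rx":0.001,"ry":-0.002,"rz":-0.000,"dx":12.4,"dy":-16.1,"dz":4.4,"jaw":1},
{"rx":0.001,"ry":-0.002,"rz":-0.000,"dx":12.4,"dy":-16.1,"dz":4.4,"jaw":1},
{"rx":0.001,"ry":-0.002,"rz":-0.000,"dx":12.5,"dy":-16.1,"dz":4.4,"jaw":1},
{"rx":0.001,"ry":-0.002,"rz":-0.000,"dx":12.5,"dy":-16.1,"dz":4.4,"jaw":1},
{"rx":0.001,"ry":-0.002,"rz":-0.000,"dx":12.5,"dy":-16.1,"dz":4.4,"jaw":1}]
```

move_arm --plan '[{"rx": 0.001, "ry": -0.002, "rz": 0, "dx": 8, "dy": -12, "dz": 4.5, "jaw": 1}, {"rx": 0.001, "ry": -0.002, "rz": 0, "dx": 12, "dy": -18, "dz": 4.5, "jaw": 1}, {"rx": 0.001, "ry": -0.002, "rz": 0, "dx": 13, "dy": -20, "dz": 4.5, "jaw": 1}, {"rx": 0.001, "ry": -0.002, "rz": 0, "dx": 13, "dy": -20, "dz": 4.5, "jaw": 1}, {"rx": 0.001, "ry": -0.002, "rz": 0, "dx": 13, "dy": -20, "dz": 4.5, "jaw": 1}, {"rx": 0.001, "ry": -0.002, "rz": 0, "dx": 13, "dy": -20, "dz": 4.5, "jaw": 1}, {"rx": 0.001, "ry": -0.002, "rz": 0, "dx": 13, "dy": -18, "dz": 4.5, "jaw": 1}, {"rx": 0.001, "ry": -0.002, "rz": 0, "dx": 13, "dy": -15, "dz": 4.5, "jaw": 1}, {"rx": 0.001, "ry": -0.002, "rz": 0, "dx": 13, "dy": -12, "dz": 4.5, "jaw": 1}, {"rx": 0.001, "ry": -0.002, "rz": 0, "dx": 12, "dy": -6, "dz": 4.5, "jaw": 1}, {"rx": 0, "ry": 0, "rz": 0, "dx": 0, "dy": 0, "dz": 0, "jaw": 1}, {"rx": 0, "ry": 0, "rz": 0, "dx": 0, "dy": 0, "dz": 0, "jaw": 1}]'

```text
time: 7.7
tcp_pos: [0.4671, -0.222, 0.0888]
eef_rot: [7.6, 89.5, 8.9]
force: [0.4, 0.2, -0.4]
opening: 0.0587
```

Run:
```python
from h import *
p,R,s=pose();print(s['time'],p,R.round(3),s['force'])
rows([.466,-.199,.050],toolR(2,90),5,1)
```

```text
7.7 [ 0.46709469 -0.22201716  0.08880348] [[ 0.009 -0.023  1.   ]
 [ 0.001  1.     0.023]
 [-1.     0.001  0.009]] [ 0.44110909  0.20181467 -0.37717671]
step 9.025958350587821 turn 0.8537041187653168
[{"rx":-0.002,"ry":0.002,"rz":-0.000,"dx":7.8,"dy":4.6,"dz":-0.2,"jaw":1},
{"rx":-0.002,"ry":0.002,"rz":-0.000,"dx":7.8,"dy":4.6,"dz":-0.2,"jaw":1},
{"rx":-0.002,"ry":0.002,"rz":-0.000,"dx":7.8,"dy":4.6,"dz":-0.1,"jaw":1},
{"rx":-0.002,"ry":0.002,"rz":-0.000,"dx":7.8,"dy":4.6,"dz":-0.1,"jaw":1},
{"rx":-0.002,"ry":0.002,"rz":-0.000,"dx":7.8,"dy":4.6,"dz":-0.1,"jaw":1}]
```

move_arm --plan '[{"rx": -0.003, "ry": 0.003, "rz": 0, "dx": 2, "dy": 6, "dz": 0, "jaw": 1}, {"rx": -0.003, "ry": 0.003, "rz": 0, "dx": 5, "dy": 7, "dz": 0, "jaw": 1}, {"rx": -0.002, "ry": 0.003, "rz": 0, "dx": 7, "dy": 5, "dz": 0, "jaw": 1}, {"rx": 0, "ry": 0, "rz": 0, "dx": 7, "dy": 2, "dz": -0.5, "jaw": 1}, {"rx": 0, "ry": 0, "rz": 0, "dx": 5, "dy": 0, "dz": -0.5, "jaw": 1}, {"rx": 0, "ry": 0, "rz": 0, "dx": 3, "dy": 0, "dz": 0, "jaw": 1}, {"rx": 0, "ry": 0, "rz": 0, "dx": 0, "dy": 0, "dz": 0, "jaw": 1}, {"rx": 0, "ry": 0, "rz": 0, "dx": 0, "dy": 0, "dz": 0, "jaw": 1}]'

```text
time: 8.37
tcp_pos: [0.4654, -0.199, 0.0587]
eef_rot: [-39.1, 90.0, -37.2]
force: [-0.5, -0.1, -0.1]
opening: 0.0587
```

Run:
```python
from h import *
import pickle
c=snap('wrist');pickle.dump(c,open('w6.pkl','wb'));s=snap('scene');pickle.dump(s,open('s6.pkl','wb'))
I=np.hstack([cv2.resize(c['pixels'][100:300,220:420],(400,400),interpolation=2),cv2.resize(s['pixels'][190:290,290:390],(400,400),interpolation=2)])
cv2.imwrite('pics/w6.png',I[:,:,::-1])
p,R,s=pose();print(s['time'],p,R.round(3),s['force'])
```

```text
8.4667 [ 0.46546163 -0.19921775  0.05891348] [[ 0.001 -0.034  0.999]
 [-0.     0.999  0.034]
 [-1.    -0.     0.001]] [-0.07938664 -0.61073984 -0.89424258]
```

View pics/w6.png

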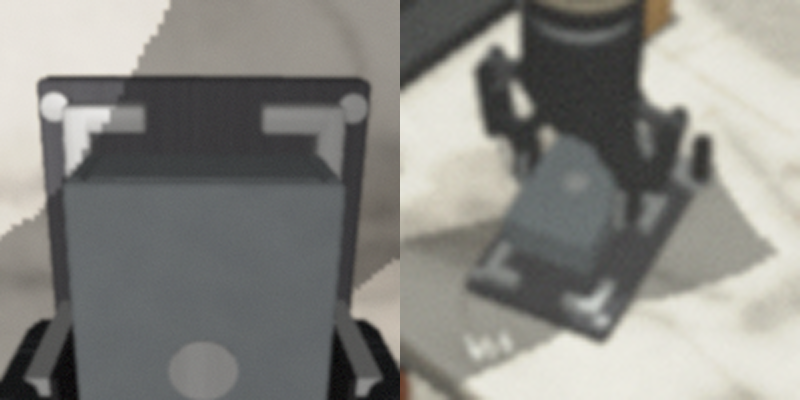

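The wrist crop shows the cover (near edge from 65 to 345) centred on the locators (65 to 344) and the plate (38 to 370), with its near edge parallel to the plate. Next I check the lengthwise gap in the same picture.

Run:
```python
from h import *
import pickle
c=pickle.load(open('w6.pkl','rb'));f=lambda x,y:np.array((220+(x+.5)/2-.5,100+(y+.5)/2-.5))
g=c['pixels'].astype(float).mean(2);col=[g[145:200,u].round(0).astype(int).tolist() for u in(272,310,368)]
for k in col: print(k)
for n,q,z in(('plate near',f(200,77),.012),('loc outer',f(105,106),.022),('loc inner',f(120,132),.022),('loc inner R',f(290,133),.022),('rim near',f(200,155),.0433),('back near',f(200,183),.0713)): print(n,onz(c,q,z).round(4))
for y0,y1,r in((77,77,2),):
    l=edge(c,f(60,77),f(350,77),2);print('yaw plate',[onz(c,l[0]+k*l[1],.012).round(4) for k in(-60,60)])
l=edge(c,f(80,182),f(330,182),3);print('yaw back',[onz(c,l[0]+k*l[1],.0713).round(4) for k in(-60,60)])
```

```text
[93, 94, 94, 94, 92, 91, 96, 121, 164, 203, 224, 230, 228, 225, 219, 206, 176, 146, 133, 128, 111, 86, 64, 59, 60, 61, 59, 59, 60, 59, 57, 58, 62, 61, 64, 65, 65, 66, 65, 64, 65, 67, 69, 73, 79, 81, 88, 95, 103, 106, 106, 106, 105, 105, 105]
[60, 60, 62, 61, 60, 60, 58, 59, 60, 61, 58, 61, 62, 61, 62, 59, 59, 62, 61, 61, 61, 59, 61, 59, 60, 59, 58, 62, 60, 60, 63, 61, 63, 62, 64, 65, 64, 64, 66, 65, 65, 64, 66, 70, 81, 79, 86, 94, 100, 102, 105, 104, 104, 106, 105]
[58, 59, 59, 58, 59, 64, 72, 84, 101, 122, 132, 136, 138, 137, 135, 133, 133, 129, 128, 128, 118, 101, 77, 63, 58, 57, 57, 57, 58, 60, 58, 57, 61, 59, 59, 61, 62, 64, 61, 61, 64, 64, 64, 70, 73, 77, 80, 89, 99, 101, 103, 105, 106, 104, 105]
plate near [ 0.4043 -0.2029  0.012 ]
loc outer [ 0.4121 -0.2294  0.022 ]
loc inner [ 0.4194 -0.2252  0.022 ]
loc inner R [ 0.4181 -0.1767  0.022 ]
rim near [ 0.4202 -0.2022  0.0433]
back near [ 0.4192 -0.2021  0.0713]
yaw plate [array([ 0.4049, -0.2364,  0.012 ]), array([ 0.4027, -0.1659,  0.012 ])]
yaw back [array([ 0.4201, -0.2243,  0.0713]), array([ 0.4184, -0.1749,  0.0713])]
```

move_arm --plan '[{"rx": 0, "ry": 0, "rz": 0, "dx": 3, "dy": 0, "dz": 0.5, "jaw": 1}, {"rx": 0, "ry": 0, "rz": 0, "dx": 4, "dy": 0, "dz": 0.3, "jaw": 1}, {"rx": 0, "ry": 0, "rz": 0, "dx": 4, "dy": 0, "dz": 0, "jaw": 1}, {"rx": 0, "ry": 0, "rz": 0, "dx": 4, "dy": 0, "dz": 0, "jaw": 1}, {"rx": 0, "ry": 0, "rz": 0, "dx": 3, "dy": 0, "dz": 0, "jaw": 1}, {"rx": 0, "ry": 0, "rz": 0, "dx": 2, "dy": 0, "dz": 0, "jaw": 1}, {"rx": 0, "ry": 0, "rz": 0, "dx": 0, "dy": 0, "dz": 0, "jaw": 1}, {"rx": 0, "ry": 0, "rz": 0, "dx": 0, "dy": 0, "dz": 0, "jaw": 1}]'

```text
time: 9.13
tcp_pos: [0.4666, -0.2, 0.0371]
eef_rot: [-41.0, 89.9, -39.2]
force: [-0.3, 0.4, -1.0]
opening: 0.0589
```

move_arm --plan '[{"rx": 0, "ry": 0, "rz": 0, "dx": 2, "dy": 0.7, "dz": 0, "jaw": 1}, {"rx": 0, "ry": 0, "rz": 0, "dx": 2, "dy": 0, "dz": 0, "jaw": 1}, {"rx": 0, "ry": 0, "rz": 0, "dx": 2, "dy": 0, "dz": 0, "jaw": 1}, {"rx": 0, "ry": 0, "rz": 0, "dx": 1, "dy": 0, "dz": 0, "jaw": 1}, {"rx": 0, "ry": 0, "rz": 0, "dx": 0, "dy": 0, "dz": 0, "jaw": 1}]'

```text
time: 9.55
tcp_pos: [0.4668, -0.1994, 0.0297]
eef_rot: [-41.7, 89.9, -39.8]
force: [-0.9, -0.1, -1.7]
opening: 0.0589
```

move_arm --plan '[{"rx": 0, "ry": 0, "rz": 0, "dx": 1, "dy": 0, "dz": 0, "jaw": 1}, {"rx": 0, "ry": 0, "rz": 0, "dx": 1, "dy": 0, "dz": 0, "jaw": 1}, {"rx": 0, "ry": 0, "rz": 0, "dx": 0, "dy": 0, "dz": 0, "jaw": 1}]'

```text
time: 9.8
tcp_pos: [0.4671, -0.1995, 0.029]
eef_rot: [-39.3, 89.9, -37.4]
force: [-0.0, 0.8, -1.2]
opening: 0.059
```

move_arm --plan '[{"rx": 0, "ry": 0, "rz": 0, "dx": 1.5, "dy": 0, "dz": 0, "jaw": 1}, {"rx": 0, "ry": 0, "rz": 0, "dx": 1.5, "dy": 0, "dz": 0, "jaw": 1}, {"rx": 0, "ry": 0, "rz": 0, "dx": 0, "dy": 0, "dz": 0, "jaw": 1}]'

```text
time: 10.05
tcp_pos: [0.4675, -0.1997, 0.0292]
eef_rot: [-41.5, 89.8, -39.6]
force: [-0.8, 0.4, -1.0]
opening: 0.0586
```

move_arm --plan '[{"rx": 0, "ry": 0, "rz": 0, "dx": 0, "dy": 0, "dz": 0, "jaw": -0.6}, {"rx": 0, "ry": 0, "rz": 0, "dx": 0, "dy": 0, "dz": 0, "jaw": -1}, {"rx": 0, "ry": 0, "rz": 0, "dx": 0, "dy": 0, "dz": 0, "jaw": -1}, {"rx": 0, "ry": 0, "rz": 0, "dx": 0, "dy": 0, "dz": 0, "jaw": -1}, {"rx": 0, "ry": 0, "rz": 0, "dx": 0, "dy": 0, "dz": 0, "jaw": -1}, {"rx": 0, "ry": 0, "rz": 0, "dx": 0, "dy": 0, "dz": 0, "jaw": -1}]'

```text
time: 10.55
tcp_pos: [0.468, -0.2001, 0.0291]
eef_rot: [-40.4, 89.7, -38.5]
force: [0.1, 0.7, -0.2]
opening: 0.085
```

move_arm --plan '[{"rx": 0, "ry": 0, "rz": 0, "dx": -6, "dy": 0, "dz": 0, "jaw": -1}, {"rx": 0, "ry": 0, "rz": 0, "dx": -15, "dy": 0, "dz": 0, "jaw": -1}, {"rx": 0, "ry": 0, "rz": 0, "dx": -25, "dy": 0, "dz": -4, "jaw": -1}, {"rx": 0, "ry": 0, "rz": 0, "dx": -30, "dy": 0, "dz": -8, "jaw": -1}, {"rx": 0, "ry": 0, "rz": 0, "dx": -30, "dy": 0, "dz": -8, "jaw": -1}, {"rx": 0, "ry": 0, "rz": 0, "dx": -25, "dy": 0, "dz": -8, "jaw": -1}, {"rx": 0, "ry": 0, "rz": 0, "dx": -15, "dy": 0, "dz": -4, "jaw": -1}, {"rx": 0, "ry": 0, "rz": 0, "dx": 0, "dy": 0, "dz": 0, "jaw": 1}, {"rx": 0, "ry": 0, "rz": 0, "dx": 0, "dy": 0, "dz": 0, "jaw": 1}]'

```text
time: 11.3
tcp_pos: [0.4327, -0.1996, 0.1828]
eef_rot: [-48.2, 89.9, -46.3]
force: [0.4, -1.0, 0.6]
opening: 0.0641
```

Run:
```python
from h import *
import pickle
c=snap('wrist','w7.png');pickle.dump(c,open('w7.pkl','wb'));pickle.dump(snap('scene'),open('s7.pkl','wb'));pickle.dump(snap('top'),open('t7.pkl','wb'))
p,R,s=pose();print(s['time'],p,R.round(3),s['force'],s['opening'])
```

```text
11.45 [ 0.43226142 -0.19899675  0.18102   ] [[-0.    -0.034  0.999]
 [ 0.     0.999  0.034]
 [-1.     0.    -0.   ]] [-0.64617535  1.18743007 -0.6645893 ] 0.04156110543973695
```

View pics/w7.png

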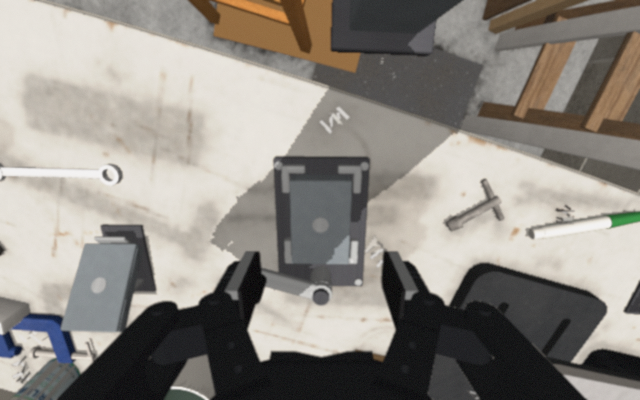

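The cover lies in the pocket: its back's corners are about (291,181), (352,180), (352,264) and (293,264), inside all four locators. The shallow cover is still on its rest, at (100,285).

Run:
```python
from h import *
import pickle
c=pickle.load(open('w7.pkl','rb'))
Q,e=quad(c,[(291,181),(352,180),(352,263),(293,263)],3);print(Q.round(1).tolist(),e)
P=np.array([onz(c,q,.04) for q in Q]);print('z=.04:',P.round(4).tolist(),'lens',[np.linalg.norm(P[i]-P[i-1]).round(4) for i in range(4)],P.mean(0).round(4))
rows([.5235,-.2605,.125],toolR(2,90),8,0)
```

```text
[[289.0, 180.39999389648438], [350.70001220703125, 180.5], [350.20001220703125, 263.5], [291.0, 263.5]] [np.float64(0.07), np.float64(0.85), np.float64(0.32), np.float64(0.35)]
z=.04: [[0.423, -0.232, 0.04], [0.4211, -0.1733, 0.04], [0.5106, -0.168, 0.04], [0.5128, -0.2301, 0.04]] lens [np.float64(0.0898), np.float64(0.0587), np.float64(0.0897), np.float64(0.0621)] [ 0.4669 -0.2008  0.04  ]
step 15.43401737962096 turn 0.06665060189054255
[{"rx":-0.000,"ry":-0.000,"rz":-0.000,"dx":7.0,"dy":-8.1,"dz":11.1,"jaw":0},
{"rx":-0.000,"ry":-0.000,"rz":-0.000,"dx":7.0,"dy":-8.1,"dz":11.1,"jaw":0},
{"rx":-0.000,"ry":-0.000,"rz":-0.000,"dx":7.0,"dy":-8.1,"dz":11.1,"jaw":0},
{"rx":-0.000,"ry":-0.000,"rz":-0.000,"dx":7.0,"dy":-8.1,"dz":11.1,"jaw":0},
{"rx":-0.000,"ry":-0.000,"rz":-0.000,"dx":7.0,"dy":-8.1,"dz":11.1,"jaw":0},
{"rx":-0.000,"ry":-0.000,"rz":-0.000,"dx":7.0,"dy":-8.1,"dz":11.1,"jaw":0},
{"rx":-0.000,"ry":-0.000,"rz":-0.000,"dx":7.0,"dy":-8.1,"dz":11.1,"jaw":0},
{"rx":-0.000,"ry":-0.000,"rz":-0.000,"dx":7.0,"dy":-8.1,"dz":11.1,"jaw":0}]
```

move_arm --plan '[{"rx": 0, "ry": 0, "rz": 0, "dx": 3, "dy": -5, "dz": 7, "jaw": 0}, {"rx": 0, "ry": 0, "rz": 0, "dx": 5, "dy": -8, "dz": 11, "jaw": 0}, {"rx": 0, "ry": 0, "rz": 0, "dx": 7, "dy": -9, "dz": 12, "jaw": 0}, {"rx": 0, "ry": 0, "rz": 0, "dx": 8, "dy": -9, "dz": 13, "jaw": 0}, {"rx": 0, "ry": 0, "rz": 0, "dx": 8, "dy": -9, "dz": 12, "jaw": 0}, {"rx": 0, "ry": 0, "rz": 0, "dx": 8, "dy": -9, "dz": 11, "jaw": 0}, {"rx": 0, "ry": 0, "rz": 0, "dx": 6, "dy": -6, "dz": 8, "jaw": 0}, {"rx": 0, "ry": 0, "rz": 0, "dx": 4, "dy": -3, "dz": 5, "jaw": 0}, {"rx": 0, "ry": 0, "rz": 0, "dx": 0, "dy": 0, "dz": 0, "jaw": 0}, {"rx": 0, "ry": 0, "rz": 0, "dx": 0, "dy": 0, "dz": 0, "jaw": 0}]'

```text
time: 12.28
tcp_pos: [0.5123, -0.2504, 0.1132]
eef_rot: [138.5, 88.7, 140.5]
force: [-0.8, -0.4, -0.2]
opening: 0.0428
```

Run:
```python
from h import *
import pickle
c=snap('wrist');pickle.dump(c,open('w8.pkl','wb'))
p,R,s=pose();print(s['time'],p,R.round(3),s['opening'],np.round(s['joint_pos'],1))
k=proj(c,[.5235,-.2605,.086]);print('knob pred',k)
g=c['pixels'].astype(float).mean(2);u,v=map(int,k)
m=(g<45).astype(np.uint8);n,l,st,ce=cv2.connectedComponentsWithStats(m)
for i in range(1,n):
    if 30<st[i,4]<4000 and abs(ce[i]-k).max()<60: print(st[i],ce[i])
print('top z.086 for knob: tool',(R.T@(np.array([.5235,-.2605,.072])-p)*1e3).round(1))
cv2.imwrite('pics/w8.png',c['pixels'][:,:,::-1])
for r in range(v-30,v+30,5): print(g[r,u-30:u+31:3].astype(int).tolist())
```

```text
12.3333 [ 0.51211501 -0.25023829  0.11318095] [[-0.017 -0.036  0.999]
 [ 0.014  0.999  0.036]
 [-1.     0.015 -0.017]] 0.042464337799681104 [-39.2   3.4 -10.9  77.    0.  -41.3]
knob pred [304.70325607 264.3565857 ]
[295 235  20  38 634] [305.38170347 253.97476341]
top z.086 for knob: tool [ 40.8 -11.3  11.7]
[151, 151, 151, 151, 152, 153, 152, 152, 152, 103, 60, 54, 84, 126, 134, 129, 124, 108, 96, 82, 74]
[150, 151, 151, 151, 154, 152, 152, 151, 73, 15, 16, 12, 13, 18, 110, 134, 136, 137, 135, 132, 131]
[148, 144, 147, 150, 150, 153, 151, 144, 25, 17, 20, 16, 13, 10, 95, 130, 130, 131, 133, 135, 133]
[89, 42, 64, 149, 151, 153, 153, 123, 13, 11, 14, 8, 10, 12, 94, 134, 132, 132, 130, 130, 132]
[73, 21, 49, 145, 150, 152, 153, 90, 16, 17, 14, 13, 9, 12, 91, 131, 132, 135, 136, 137, 136]
[38, 15, 35, 142, 149, 149, 149, 61, 26, 23, 26, 25, 23, 15, 102, 144, 133, 116, 115, 120, 121]
[19, 16, 30, 137, 148, 151, 145, 41, 26, 25, 24, 23, 23, 21, 105, 143, 141, 135, 133, 127, 170]
[16, 16, 19, 132, 147, 149, 149, 119, 23, 21, 18, 20, 22, 62, 140, 138, 136, 134, 133, 168, 192]
[13, 14, 23, 130, 145, 146, 148, 147, 146, 122, 98, 103, 135, 146, 144, 141, 141, 139, 176, 194, 192]
[20, 14, 16, 124, 135, 137, 139, 141, 143, 146, 144, 143, 145, 146, 144, 144, 139, 187, 199, 193, 191]
[12, 12, 36, 120, 123, 124, 125, 131, 135, 138, 139, 141, 144, 144, 145, 155, 209, 213, 210, 205, 205]
[11, 14, 75, 132, 129, 125, 126, 127, 126, 131, 131, 135, 142, 146, 203, 219, 218, 216, 214, 215, 219]
```

move_arm --plan '[{"rx": 0, "ry": -0.006, "rz": -0.005, "dx": 0, "dy": -3, "dz": 3, "jaw": 0}, {"rx": 0, "ry": -0.006, "rz": -0.005, "dx": 0, "dy": -4, "dz": 4, "jaw": 0}, {"rx": 0, "ry": -0.004, "rz": -0.004, "dx": 2, "dy": -3, "dz": 3, "jaw": 0}, {"rx": 0, "ry": 0, "rz": 0, "dx": 6, "dy": -1, "dz": 1.5, "jaw": 0}, {"rx": 0, "ry": 0, "rz": 0, "dx": 8, "dy": 0, "dz": 0, "jaw": 0}, {"rx": 0, "ry": 0, "rz": 0, "dx": 8, "dy": 0, "dz": 0, "jaw": 0}, {"rx": 0, "ry": 0, "rz": 0, "dx": 6, "dy": 0, "dz": 0, "jaw": 0}, {"rx": 0, "ry": 0, "rz": 0, "dx": 3, "dy": 0, "dz": 0, "jaw": 0}, {"rx": 0, "ry": 0, "rz": 0, "dx": 0, "dy": 0, "dz": 0, "jaw": 0}, {"rx": 0, "ry": 0, "rz": 0, "dx": 0, "dy": 0, "dz": 0, "jaw": 0}]'

```text
time: 13.17
tcp_pos: [0.5244, -0.2611, 0.0776]
eef_rot: [-37.7, 89.9, -35.6]
force: [-0.6, 0.3, -0.2]
opening: 0.0426
```

Run:
```python
from h import *
p,R,s=pose();print(s['time'],p,R.round(3),s['opening'],s['force'])
print('tool',(R.T@(np.array([.5235,-.2605,.072])-p)*1e3).round(1))
```

```text
13.1667 [ 0.52444311 -0.26111758  0.07757596] [[ 0.002 -0.036  0.999]
 [-0.001  0.999  0.036]
 [-1.    -0.001  0.002]] 0.0425625191282003 [-0.64288208  0.25309509 -0.23881854]
tool [ 5.6  0.7 -0.9]
```

move_arm --plan '[{"rx": 0, "ry": 0, "rz": 0, "dx": 2.5, "dy": 0.5, "dz": -0.5, "jaw": 0}, {"rx": 0, "ry": 0, "rz": 0, "dx": 2.5, "dy": 0, "dz": 0, "jaw": 0}, {"rx": 0, "ry": 0, "rz": 0, "dx": 0, "dy": 0, "dz": 0, "jaw": 1}, {"rx": 0, "ry": 0, "rz": 0, "dx": 0, "dy": 0, "dz": 0, "jaw": 1}, {"rx": 0, "ry": 0, "rz": 0, "dx": 0, "dy": 0, "dz": 0, "jaw": 1}, {"rx": 0, "ry": 0, "rz": 0, "dx": 0, "dy": 0, "dz": 0, "jaw": 1}, {"rx": 0, "ry": 0, "rz": 0, "dx": 0, "dy": 0, "dz": 0, "jaw": 1}, {"rx": 0, "ry": 0, "rz": 0, "dx": 0, "dy": 0, "dz": 0, "jaw": 1}, {"rx": 0, "ry": 0, "rz": 0, "dx": 0, "dy": 0, "dz": 0, "jaw": 1}, {"rx": 0, "ry": 0, "rz": 0, "dx": 0, "dy": 0, "dz": 0, "jaw": 1}]'

```text
time: 14.0
tcp_pos: [0.5243, -0.2596, 0.0728]
eef_rot: [5.9, 89.8, 8.0]
force: [1.1, -0.2, -1.3]
opening: 0.0119
```

Run:
```python
from h import *
p,R,s=pose();print(s['time'],p,R.round(3),s['opening'],s['force'])
H=np.array([.540,-.197]);r=p[:2]-H;a=np.arctan2(r[1],r[0]);print('r',np.linalg.norm(r),'az',np.degrees(a))
th=np.radians(5.)  # per row clockwise
M=lambda t:np.array([[np.cos(t),-np.sin(t)],[np.sin(t),np.cos(t)]])
d=M(-th)@r-r;print('row tool shift',R.T@np.array([*d,0])*1e3,'total deg to az -178:', np.degrees(a)+178)
```

```text
14.0 [ 0.52429529 -0.2595787   0.07276532] [[ 0.003 -0.037  0.999]
 [ 0.     0.999  0.037]
 [-1.     0.     0.003]] 0.011911322534270562 [ 1.05303537 -0.23533604 -1.31220078]
r 0.06451923554416868 az -104.08796066343358
row tool shift [-0.01493264  1.80456437 -5.33143758] total deg to az -178: 73.91203933656642
```

move_arm --plan '[{"rx": 0.04, "ry": 0, "rz": 0, "dx": 0, "dy": 0.8, "dz": -2.6, "jaw": 1}, {"rx": 0.06, "ry": 0, "rz": 0, "dx": 0, "dy": 1.2, "dz": -3.8, "jaw": 1}, {"rx": 0.06, "ry": 0, "rz": 0, "dx": 0, "dy": 1.2, "dz": -3.8, "jaw": 1}, {"rx": 0.06, "ry": 0, "rz": 0, "dx": 0, "dy": 1.2, "dz": -3.8, "jaw": 1}, {"rx": 0.06, "ry": 0, "rz": 0, "dx": 0, "dy": 1.2, "dz": -3.8, "jaw": 1}, {"rx": 0.06, "ry": 0, "rz": 0, "dx": 0, "dy": 1.2, "dz": -3.8, "jaw": 1}, {"rx": 0.06, "ry": 0, "rz": 0, "dx": 0, "dy": 1.2, "dz": -3.8, "jaw": 1}, {"rx": 0.04, "ry": 0, "rz": 0, "dx": 0, "dy": 0.8, "dz": -2.6, "jaw": 1}, {"rx": 0, "ry": 0, "rz": 0, "dx": 0, "dy": 0, "dz": 0, "jaw": 1}, {"rx": 0, "ry": 0, "rz": 0, "dx": 0, "dy": 0, "dz": 0, "jaw": 1}]'

```text
time: 14.83
tcp_pos: [0.4986, -0.2462, 0.0728]
eef_rot: [23.0, 89.6, -1.1]
force: [1.7, 0.5, -2.5]
opening: 0.0123
```

```bash
cat > k.py <<'E'
from h import *
p,R,s=pose();print(s['time'],p,R.round(3),s['opening'],s['force'])
H=np.array([.540,-.197]);r=p[:2]-H;a=np.arctan2(r[1],r[0]);print('r',np.linalg.norm(r),'az',np.degrees(a))
r=r/np.linalg.norm(r)*.065
th=.06;M=lambda t:np.array([[np.cos(t),-np.sin(t)],[np.sin(t),np.cos(t)]])
d=M(-th)@r-r;print('row tool shift',R.T@np.array([*d,0])*1e3,'rad to az -178:', np.radians((np.degrees(a)+178)%360))
E
python3 k.py
```

```text
14.8333 [ 0.49863774 -0.24619347  0.07276201] [[ 0.006  0.409  0.912]
 [-0.     0.912 -0.409]
 [-1.     0.002  0.006]] 0.012311183540618768 [ 1.68870079  0.47897699 -2.53382749]
r 0.06427156104402518 az -130.05738786627649
row tool shift [-0.01810737  1.18074877 -3.71630758] rad to az -178: 0.8367564337400593
```

move_arm --plan '[{"rx": 0.04, "ry": 0, "rz": 0, "dx": 0, "dy": 0.8, "dz": -2.5, "jaw": 1}, {"rx": 0.08, "ry": 0, "rz": 0, "dx": 0, "dy": 1.6, "dz": -5, "jaw": 1}, {"rx": 0.08, "ry": 0, "rz": 0, "dx": 0, "dy": 1.6, "dz": -5, "jaw": 1}, {"rx": 0.08, "ry": 0, "rz": 0, "dx": 0, "dy": 1.6, "dz": -5, "jaw": 1}, {"rx": 0.08, "ry": 0, "rz": 0, "dx": 0, "dy": 1.6, "dz": -5, "jaw": 1}, {"rx": 0.08, "ry": 0, "rz": 0, "dx": 0, "dy": 1.6, "dz": -5, "jaw": 1}, {"rx": 0.08, "ry": 0, "rz": 0, "dx": 0, "dy": 1.6, "dz": -5, "jaw": 1}, {"rx": 0.08, "ry": 0, "rz": 0, "dx": 0, "dy": 1.6, "dz": -5, "jaw": 1}, {"rx": 0.06, "ry": 0, "rz": 0, "dx": 0, "dy": 1.2, "dz": -3.7, "jaw": 1}, {"rx": 0.04, "ry": 0, "rz": 0, "dx": 0, "dy": 0.8, "dz": -2.5, "jaw": 1}, {"rx": 0, "ry": 0, "rz": 0, "dx": 0, "dy": 0, "dz": 0, "jaw": 1}, {"rx": 0, "ry": 0, "rz": 0, "dx": 0, "dy": 0, "dz": 0, "jaw": 1}]'

```text
time: 15.83
tcp_pos: [0.4767, -0.207, 0.0728]
eef_rot: [56.6, 89.6, -8.4]
force: [-0.1, 0.2, -1.2]
opening: 0.0117
```

```bash
python3 k.py
```

```text
15.8333 [ 0.4767493  -0.20700361  0.07277867] [[ 0.007  0.906  0.423]
 [-0.001  0.423 -0.906]
 [-1.     0.006  0.004]] 0.011726983080814551 [-0.08792303  0.23556473 -1.17990801]
r 0.06403689023396453 az -171.01264953853567
row tool shift [-0.00715844  1.1895953  -3.71352249] rad to az -178: 0.12195227154329774
```

move_arm --plan '[{"rx": 0.03, "ry": 0, "rz": 0, "dx": 0, "dy": 0.6, "dz": -2, "jaw": 1}, {"rx": 0.03, "ry": 0, "rz": 0, "dx": 0, "dy": 0.6, "dz": -2, "jaw": 1}, {"rx": 0.03, "ry": 0, "rz": 0, "dx": 0, "dy": 0.6, "dz": -2, "jaw": 1}, {"rx": 0.02, "ry": 0, "rz": 0, "dx": 0, "dy": 0.4, "dz": -1.5, "jaw": 1}]'

```text
time: 16.17
tcp_pos: [0.4761, -0.2005, 0.0728]
eef_rot: [52.3, 89.6, -18.7]
force: [-0.0, -0.9, -2.8]
opening: 0.0122
```

move_arm --plan '[{"rx": 0.0, "ry": 0, "rz": 0, "dx": 0, "dy": 0, "dz": -1.5, "jaw": 1}, {"rx": 0.0, "ry": 0, "rz": 0, "dx": 0, "dy": 0, "dz": -1.5, "jaw": 1}, {"rx": 0.0, "ry": 0, "rz": 0, "dx": 0, "dy": 0, "dz": -1.5, "jaw": 1}]'

```text
time: 16.42
tcp_pos: [0.476, -0.1994, 0.0729]
eef_rot: [28.3, 89.3, -42.6]
force: [3.4, -7.4, -7.2]
opening: 0.0121
```

```bash
python3 k.py
```

```text
16.4167 [ 0.47602027 -0.19944858  0.07286254] [[ 0.009  0.945  0.328]
 [-0.008  0.328 -0.945]
 [-1.     0.006  0.011]] 0.012094143816547302 [ 3.42636498 -7.43521908 -7.18251631]
r 0.06402656898968799 az -177.80829113473993
row tool shift [-0.03242675  1.24850959 -3.69399646] rad to az -178: 0.003345950904050366
```

move_arm --plan '[{"rx": 0.0, "ry": 0, "rz": 0, "dx": 0, "dy": 0.7, "dz": -2.2, "jaw": 1}, {"rx": 0.0, "ry": 0, "rz": 0, "dx": 0, "dy": 0.7, "dz": -2.2, "jaw": 1}]'

```text
time: 16.58
tcp_pos: [0.4761, -0.1994, 0.0729]
eef_rot: [7.8, 88.9, -63.1]
force: [0.8, -13.1, -8.2]
opening: 0.0118
```

move_arm --plan '[{"rx": 0.0, "ry": 0, "rz": 0, "dx": 0, "dy": 0, "dz": 0, "jaw": 1}, {"rx": 0.0, "ry": 0, "rz": 0, "dx": 0, "dy": 0, "dz": 0, "jaw": 1}]'

```text
time: 16.75
tcp_pos: [0.476, -0.2, 0.0727]
eef_rot: [7.4, 88.9, -63.3]
force: [0.3, 1.1, -0.9]
opening: 0.0119
```

It's firmly against the stop: 13 N with no motion. Release and rise.

move_arm --plan '[{"rx": 0, "ry": 0, "rz": 0, "dx": 0, "dy": 0, "dz": 0, "jaw": 0}, {"rx": 0, "ry": 0, "rz": 0, "dx": 0, "dy": 0, "dz": 0, "jaw": 0}, {"rx": 0, "ry": 0, "rz": 0, "dx": 0, "dy": 0, "dz": 0, "jaw": 0}, {"rx": 0, "ry": 0, "rz": 0, "dx": -5, "dy": 0, "dz": 0, "jaw": 0}, {"rx": 0, "ry": 0, "rz": 0, "dx": -12, "dy": 0, "dz": 0, "jaw": 0}, {"rx": 0, "ry": 0, "rz": 0, "dx": -20, "dy": 0, "dz": 0, "jaw": 0}, {"rx": 0, "ry": 0, "rz": 0, "dx": -25, "dy": 0, "dz": 0, "jaw": 0}, {"rx": 0, "ry": 0, "rz": 0, "dx": -25, "dy": 0, "dz": -10, "jaw": 0}, {"rx": 0, "ry": 0, "rz": 0, "dx": -20, "dy": 0, "dz": -20, "jaw": 0}, {"rx": 0, "ry": 0, "rz": 0, "dx": -10, "dy": 0, "dz": -20, "jaw": 0}, {"rx": 0, "ry": 0, "rz": 0, "dx": 0, "dy": 0, "dz": -10, "jaw": 0}, {"rx": 0, "ry": 0, "rz": 0, "dx": 0, "dy": 0, "dz": 0, "jaw": 0}]'

```text
time: 17.75
tcp_pos: [0.4546, -0.1395, 0.2024]
eef_rot: [16.3, 88.6, -54.3]
force: [-0.1, -0.7, -0.6]
opening: 0.0425
```

Run:
```python
from h import *
import pickle
c=snap('wrist');s=snap('scene');t=snap('top');pickle.dump((c,s,t),open('fin.pkl','wb'))
p,R,o=pose();print(o['time'],p,o['force'])
a=cv2.resize(c['pixels'],(640,400));b=np.hstack([cv2.resize(s['pixels'][200:290,290:380],(200,200),interpolation=2),cv2.resize(t['pixels'][187:247,323:383],(200,200),interpolation=2),cv2.resize(s['pixels'][220:290,395:465],(200,200),interpolation=2)])
b=np.hstack([b,np.zeros((200,40,3),np.uint8)]);cv2.imwrite('pics/fin.png',np.vstack([a,b])[:,:,::-1])
```

```text
17.9 [ 0.45457342 -0.14089207  0.20057039] [-0.5850422  -0.51142461 -0.14511812]
```

View pics/fin.png

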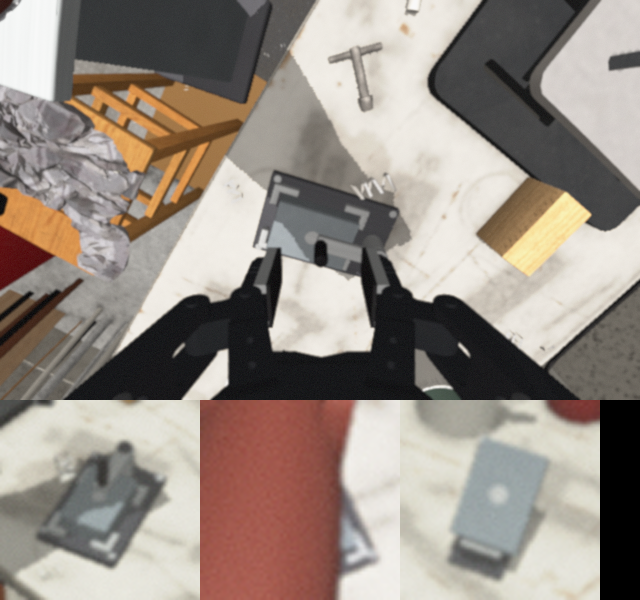

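The last picture shows the strap lying lengthwise over the cover's back, with the knob at (320,250) and the hinge at about (385,245). The cover sits inside its locators, the shallow cover is on its rest, and the arm is clear of everything.

```bash
python3 -c "
from station import arm
print(arm.hand_in())"
```

```text
the job is handed in; nothing more can be done
None
```

I laid the deep cover (the left one) in the nest's pocket, back up, and let go. I then swung the keeper to its stop over it and handed the job in at about 18 s of the 67 s allowed. No verdict was reported.

**Checks that agreed**
- **Cover seated:** before the keeper swing, its back measured about 90 × 60 mm at 40 mm above the bench, which is the loaded height. The last pictures show it between all four locators.
- **Keeper at its stop:** it took 13 N at the knob without moving, and pointed within half a degree of the nest's -x. Letting go of that push moved the gripper back about 0.6 mm, and I did not re-measure the strap's angle after opening the jaws.
- **Shallow cover:** still on its rest in the last picture.
- **Robot:** clear of everything at hand-in, about 0.2 m above the bench.

**Checks that disagreed**
- **Wrist force:** one reading during the first fast free move came to about 128 N, over the 120 N limit. Joints 2 and 3 were close to the ends of their ranges at the time. Nothing appeared to be touched and it fell to about 1 N at once, but it could count against the run. After that, no reading passed about 16 N.
- **Slope of the cover:** it lay at about 31°, not the rest's 50°, because its hollow had dropped over the rest's upper end. I gripped it square to its measured back instead.
- **Small measurement differences:** the views disagreed by about 2 mm on the nest's place. The gripper stopped about 1.5 mm higher than I had worked out when the cover reached the pocket floor.

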